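# Stand the camera standard in the imaging tray

## Task

Lift the top-heavy camera standard out of its leaning rest, stand it upright on the middle of the bare steel plate in the sliding tray, and let go so carefully that it stays standing by itself, still for a second. Then slide the tray fully home against the stop by the camera, slowly enough that the standard stays standing on its plate. Leave the seedling tubs upright and the dishes, jar, lidded tub, pen and eraser where they are.

Things in the scene. Friction and masses are not known exactly. Their poses are not given: they have to be found in the camera images.
- std_center (a point): Centre of the loose camera standard (150 mm tall, about 0.4 kg), 75 mm above its foot, on its axis; z runs from foot to head. Square foot 30 x 30 x 8 mm, round banded rod 14 mm thick, heavy head on top; sides of foot and head lie along its x and y. Centre of mass about 118 mm above the foot: it topples beyond about 7 degrees. It starts leaning 35 degrees in the rest, its y level.
- std_head (a point): Centre of the standard's square steel head, 129 mm above the foot, same axes: 36 x 36 mm, 42 mm high (108 to 150 mm above the foot), black and bare quarters on its sides. In the rest its -x side lies against the back rail and its two y sides are clear. The standard comes free by pulling along its own +z; the foot's pocket is 20 mm deep.
- stand: Fixed grey plastic leaning rest, base 170 x 90 mm and 10 mm thick; origin on the bench under it. Its back rail, 24 mm wide, rises towards its own -x at 35 degrees from vertical and carries the head's lower 14 mm on its -x side; highest point about 125 mm above the bench.
- plate_top (a point): Centre of the top face of the bare steel plate, 64 x 64 x 6 mm, z up. It lies loose in one of the three cells of the tray (which one varies), 2 mm or so from the walls; the two other cells hold seedling tubs. Its top is 24 mm above the bench.
- tray (a joint): Travel of the sliding tray on its fixed rail, m: 0 at the start (out), 0.1 fully home against the black rubber stop by the camera. About 2 N of friction and light damping; it stays where it is left. White plastic tray, 80 x 236 mm, three cells of about 72 x 73 mm in a row, walls and dividers 14 mm high (tops 28 mm above the bench).
- tab_mid (a point): On the tray's upright white push tab, on a low arm 50 mm off the end of the tray farthest from the camera: centre of the tab in plan, 69 mm above the bench. The tab is 40 mm wide (x), 10 mm thick (y) and rises from 14 to 84 mm above the bench. Its own +y is the direction in which the tray slides home; the tray lies on its +y side, its -y side is free.
- tub_a_mid (a point): White seedling tub, loose in a cell of the tray, 26 mm above its underside; 64 mm wide at the rim, 52 mm high, its seedling to 100 mm above its underside.
- tub_b_mid (a point): A second seedling tub like the other, in another cell; same point.
- dishes: Bystander: stack of round dishes, 90 mm wide, 65 mm high; origin at the underside.
- pen: Bystander: marker pen lying along its x, 118 mm long, 13 mm thick; origin at the underside.
- eraser: Bystander: eraser block 45 x 20 x 12 mm; origin at the underside.
- jar: Bystander: small jar, 48 mm wide, 55 mm high; origin at the underside.
- lidtub: Bystander: white lidded tub, 104 mm wide, 78 mm high; origin at the underside.

How it is judged:
On the way:
1. With the tray still out (moved by less than 20 mm), the standard stands upright on the plate, untouched by the robot and still for a second (horizontal distance between std_center and plate_top below 0.014 m and z of std_center in the frame of plate_top between 0.07 and 0.08 m and angle between std_center's own z axis and vertical below 0.04 rad and linear speed of standard below 0.02 m/s and angular speed of standard below 0.3 rad/s and contact force between each of the fingers, the arm and standard below 0.05 N and value of joint tray below 0.02 m), for 1 s.
At the end, for the whole second after the job is handed in: The tray is home (within 5 mm of the stop); the standard stands on the plate, upright within 0.04 rad, its axis within 14 mm of the plate's centre, at rest and untouched; both seedling tubs are upright within 0.15 rad (horizontal distance between std_center and plate_top below 0.014 m and z of std_center in the frame of plate_top between 0.07 and 0.08 m and angle between std_center's own z axis and vertical below 0.04 rad and linear speed of standard below 0.02 m/s and angular speed of standard below 0.3 rad/s and contact force between each of the fingers, the arm and standard below 0.05 N and value of joint tray above 0.095 m and angle between each of tub_a_mid, tub_b_mid's own z axis and vertical below 0.15 rad).
It fails at once if a bystander is shifted by more than 30 mm (distance of any of dishes, jar, lidtub, pen, eraser from where it was at the start of the episode above 0.03 m).
It fails at once if a seedling tub is tipped over (angle between any of tub_a_mid, tub_b_mid's own z axis and vertical above 0.5 rad).
It fails at once if the standard falls over (leans more than 60 degrees) (angle between std_center's own z axis and vertical above 1.05 rad).
It also fails if it takes over 70 s, if anything falls off the work surface, if the arm or the gripper's body presses on something with over 40 N, if the wrist force passes 120 N, or if a joint passes its speed limit or range.

## Robot

A 7-joint arm with a two-finger parallel gripper is mounted at the origin on the work surface. World frame = base frame: x ahead of the robot, y to its left, z up, the work surface at z = 0. Lengths are in m, angles in rad, forces in N, time in s.
With the tool pointing down it reaches from about 0.4 to 0.85 m from the base axis. Payload 10.4 kg.
Tool frame: the origin (TCP) lies midway between the tips of the shut fingers; the grasp point (between the pads) lies 19 mm behind it; y points along the fingers, x is the direction in which the jaws open and shut, and the axes are right-handed (so a half turn about y gives the same grasp; the last joint's range is limited). The gripper opens to 87 mm and grips with 3 to 60 N. Pads are 19 mm wide; open, the fingers measure 117 mm over their backs; the gripper's body (75 mm by 190 mm) begins 51 mm behind the grasp point.
Start: joints at [-1.349, 0.332, -0.065, 1.46, 0.022, 1.35, -0.088], TCP at [0.151, 0.606, 0.223] pointing down, gripper open.
Joint ranges: [-2.6, 2.6], [-0.5, 2.12], [-1.47, 1.34], [0.16, 2.42], [-1.27, 4.41], [0.06, 2.06], [-2.6, 2.6]. Speed limits (rad/s): [2.22, 2.22, 2.79, 2.79, 3.14, 3.14, 3.14].

## Interface

Orientations are given as a unit quaternion [x, y, z, w].
In Python, from bench import r gives the robot as it stands. The module is installed in compiled form; this text tells all that it offers.
- The arm moves only by the tool arm_command, never from a script. Its argument "deltas" is one flat list of numbers, 6 for each row, row after row: the shift along the tool's x, y, z in m, then the turn, a rotation vector about the tool's x, y, z in degrees. In form: [tx, ty, tz, ax, ay, az, tx, ty, tz, ax, ay, az, ...]. A call has 1 to 8 rows; each row is the pose to reach, as a shift and turn from the pose commanded when the call began, along the tool's axes at that moment; what a row does not reach only later rows make up. A row lasts 1/8 s, in which the tool goes at most 62.5 mm and 10.7 degrees, less where a joint would pass 70% of its speed; a pose out of reach is approached as far as the arm can. A call with a gripper value outside its range is refused whole. "hand" is the opening, from 0 (shut) to 1 (fully open), set as the call begins (left out, the last holds). The fingers move at their own pace and stop on an object; "grip_force" is the grip in N (left out, the last holds). Time passes only in rows, so rows that repeat a pose let the fingers close. It gives the time, the measured TCP pose, the force and the opening at its end, in the units of the state.
- r.read_state(): the state, without advancing time (a new reading comes with each control period).
- r.camera(name): name is "scene" or "top" or "wrist"; returns a dict with "image" (420x560x3 uint8, red, green, blue), "intrinsics" (3x3 intrinsics, pixels), "world_from_camera" (4x4, takes a point from camera to world coordinates); the wrist camera has in their place "hand_eye" (4x4, takes a point from camera to tool coordinates, whose origin is the TCP and whose axes are the tool frame's). Camera axes: x right, y down, z forward; pixel columns grow to the right and rows downward; lengths in m; the calibration is good to about 2 mm. The wrist camera is an equidistant fisheye: a pixel r from the principal point sees the ray r / f radians off the axis. A picture is of the moment at which its call begins: read the wrist's pose just before it. There is no depth.
- r.close_job(): hands the job in, once; it reports no verdict.
Trained networks look in a picture, given as the dict that the camera call returned (one of the last four; its "shot" number tells which), for a name from the list of things; names that differ only in an ending like _2 or _b are one class to them, and where a whole thing is asked for, a point or a joint stands for the part that bears it (a point fixed in the world has none). Each returns a list of dicts, best first, with "conf" (0 to 1); they miss things now and then, are a little off and sometimes report something else, mostly with a low value. They report only what shows in the picture. A call takes as long as a camera call.
- r.boxes_of(picture, query): "centre" ([row, column] in pixels, amid what is visible of it).
- r.regions_of(picture, query): "region" (420x560 bool, what is visible of it) and "centre" ([row, column] in pixels, amid what is visible of it).
The state is a dict: "time": time; "joint_positions": joint angles; "joint_vel": joint speeds; "joint_torque": joint torques, N m; "ee_pos": TCP position; "eef_rot": TCP orientation; "ft_force": force on the tool from outside, world axes, zero at the start; "torque": the same for the moment, N m; "width": finger opening in m.
Only numpy, scipy, OpenCV 4.12 (cv2) and the standard library are available. Lean on these libraries where they do the work, as an engineer would, in place of code of your own. Each camera call takes 0.05 s, during which the arm holds its last target.

## Working session

There is one attempt and no reset: what is moved stays moved. The work goes in short steps, Python scripts to look and compute and a tool call to move; the robot and the scene stay as the last step left them, time stands still between calls to the robot, and variables do not carry over. Pictures are saved under pics/ and viewed, and the job is handed in when it is done.

Besides the shell and the picture viewer there is one more tool, called after "Emit:" as a command line: name --argument value ..., lists and objects as JSON in quotes. arm_command: Moves the arm, as the interface text tells. Its arguments: {"type":"object","properties":{"deltas":{"type":"array","items":{"type":"number"}},"hand":{"type":"number"},"grip_force":{"type":"number"}},"required":["deltas"]}

```bash
mkdir -p pics
cat > h.py <<'E'
from bench import r
import numpy as np, cv2, pickle
from scipy.spatial.transform import Rotation as R
def snap(n,tag):
    s=r.read_state(); p=r.camera(n)
    cv2.imwrite(f'pics/{tag}.png',p['image'][:,:,::-1]); 
    pickle.dump((s,p),open(f'pics/{tag}.pkl','wb')); return s,p
def ray(s,p,rc):
    K=p['intrinsics'];v,u=rc
    x=(u-K[0,2])/K[0,0];y=(v-K[1,2])/K[1,1]
    if 'hand_eye' in p:
        t=np.hypot(x,y); d=np.array([np.sin(t)*x/t,np.sin(t)*y/t,np.cos(t)]) if t>0 else np.array([0,0,1.])
        T=np.eye(4);T[:3,:3]=R.from_quat(s['eef_rot']).as_matrix();T[:3,3]=s['ee_pos'];T=T@p['hand_eye']
    else:
        d=np.array([x,y,1.]);d/=np.linalg.norm(d);T=p['world_from_camera']
    return T[:3,3],T[:3,:3]@d
def onz(s,p,rc,z):
    o,d=ray(s,p,rc); return o+d*(z-o[2])/d[2]
def tri(rays):
    A=np.zeros((3,3));b=np.zeros(3)
    for o,d in rays:
        P=np.eye(3)-np.outer(d,d);A+=P;b+=P@o
    x=np.linalg.solve(A,b)
    return x,[np.linalg.norm((np.eye(3)-np.outer(d,d))@(x-o)) for o,d in rays]
def proj(s,p,X):
    K=p['intrinsics']
    if 'hand_eye' in p:
        T=np.eye(4);T[:3,:3]=R.from_quat(s['eef_rot']).as_matrix();T[:3,3]=s['ee_pos'];T=T@p['hand_eye']
    else: T=p['world_from_camera']
    c=np.linalg.inv(T)@np.append(X,1);c=c[:3]
    if 'hand_eye' in p:
        rr=np.hypot(c[0],c[1]);t=np.arctan2(rr,c[2]);x,y=c[0]/rr*t,c[1]/rr*t
    else: x,y=c[0]/c[2],c[1]/c[2]
    return np.array([K[1,1]*y+K[1,2],K[0,0]*x+K[0,2]])
E
python3 - <<'E'
from h import *
s=r.read_state();print(s)
for n in ['scene','top','wrist']:
    s,p=snap(n,n+'0')
    print(n,p['intrinsics'].tolist(),np.round(p.get('world_from_camera',p.get('hand_eye')),4).tolist())
    for q in ['std_head','std_center','stand','plate_top','tray','tab_mid','tub_a_mid','dishes','pen','eraser','jar','lidtub']:
        print(q,[(np.round(d['centre'],1).tolist(),round(d['conf'],2)) for d in r.boxes_of(p,q)][:4])
E
```

```text
{'time': 0.0, 'joint_positions': array([-1.34858131,  0.33287466, -0.06469119,  1.46092543,  0.02160503,
        1.34988376, -0.0884984 ]), 'joint_vel': array([ 0.00057686,  0.00026784,  0.00070016, -0.00044644,  0.0006394 ,
       -0.00015738,  0.00072648]), 'joint_torque': array([-5.35974250e-04, -6.23258400e+01,  2.42705550e-02, -3.89896381e+01,
       -6.15385012e-02,  3.96491715e-02,  1.26419468e-04]), 'ee_pos': array([0.15140636, 0.60599687, 0.22175975]), 'eef_rot': array([ 0.55762957,  0.43483898, -0.43558469, -0.55698322]), 'ft_force': array([-0.35594224, -0.12716043, -0.13102481]), 'torque': array([-0.04927713, -0.00979624, -0.00428954]), 'width': 0.08714385009761491}
scene [[447.3405397985151, 0.0, 283.0587365313743], [0.0, 447.3405397985151, 212.70980496328107], [0.0, 0.0, 1.0]] [[-0.8772, 0.3765, -0.298, 0.8108], [0.4801, 0.6999, -0.5289, 0.3862], [0.0095, -0.607, -0.7947, 0.7426], [0.0, 0.0, 0.0, 1.0]]
std_head [([292.6, 327.3], 0.69), ([112.7, 245.7], 0.55)]
std_center [([264.1, 411.9], 0.71), ([107.2, 242.4], 0.67), ([309.0, 314.5], 0.4)]
stand [([149.5, 240.7], 0.85)]
[... 874 characters left out ...]
[([226.4, 239.3], 0.62), ([136.9, 251.4], 0.26)]
tub_a_mid [([226.8, 400.4], 0.67), ([213.3, 255.0], 0.57)]
dishes [([136.1, 254.5], 0.86)]
pen [([285.9, 309.3], 0.78), ([224.7, 241.6], 0.45)]
eraser [([300.1, 223.4], 0.62)]
jar [([156.6, 337.4], 0.62)]
lidtub [([130.7, 386.4], 0.71), ([297.5, 219.6], 0.25)]
wrist [[325.19226210127806, 0.0, 276.49549083313735], [0.0, 325.19226210127806, 207.15048256442918], [0.0, 0.0, 1.0]] [[1.0, -0.0006, 0.001, -0.0003], [-0.0011, -0.3024, 0.9532, -0.1626], [-0.0003, -0.9532, -0.3024, 0.0824], [0.0, 0.0, 0.0, 1.0]]
std_head []
std_center []
stand [([401.6, 3.0], 0.53)]
plate_top []
tray []
tab_mid []
tub_a_mid []
dishes []
pen []
eraser []
jar []
lidtub []
```

```bash
python3 -c "
import cv2
for n in ['scene0','top0']:
    cv2.imwrite(f'pics/{n}b.png',cv2.resize(cv2.imread(f'pics/{n}.png'),(800,600)))"
```

```text
(no output)
```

View pics/scene0b.png

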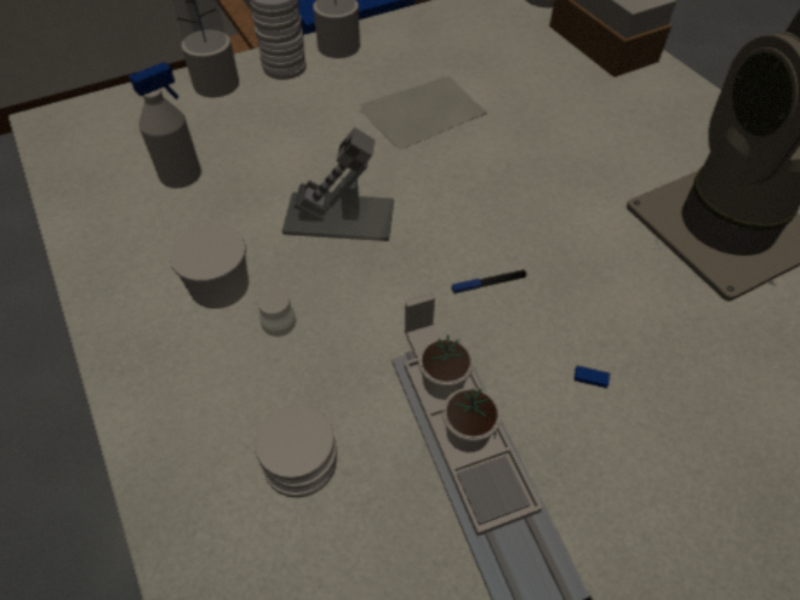

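View pics/top0b.png

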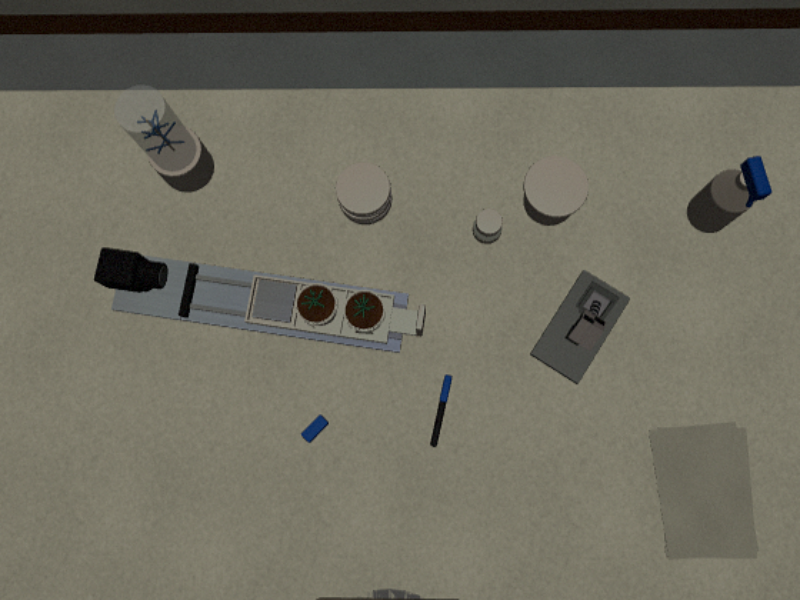

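View pics/wrist0.png

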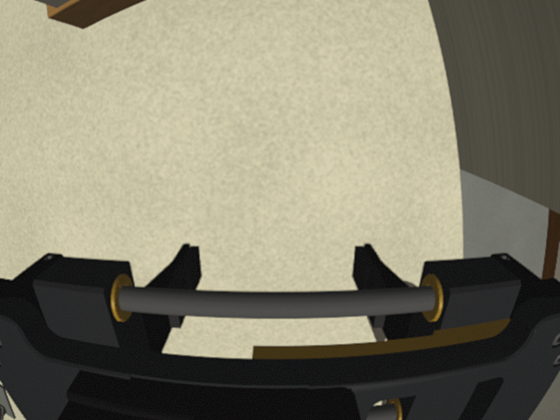

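Run:
```python
import cv2
for n,(r0,r1,c0,c1) in {'scene0':(80,175,190,290),'top0':(180,275,365,450)}.items():
    im=cv2.imread(f'pics/{n}.png')[r0:r1,c0:c1]
    im=cv2.convertScaleAbs(im,alpha=1.6)
    k=7 if n=='top0' else 6
    cv2.imwrite(f'pics/{n}_std.png',cv2.resize(im,None,fx=k,fy=k,interpolation=cv2.INTER_CUBIC))
im=cv2.imread('pics/top0.png')[165:255,120:310]
cv2.imwrite('pics/top0_tray.png',cv2.resize(cv2.convertScaleAbs(im,alpha=1.6),None,fx=4,fy=4,interpolation=cv2.INTER_CUBIC))
im=cv2.imread('pics/scene0.png')[200:380,270:390]
cv2.imwrite('pics/scene0_tray.png',cv2.resize(cv2.convertScaleAbs(im,alpha=1.6),None,fx=3.3,fy=3.3,interpolation=cv2.INTER_CUBIC))
```

```text
(no output)
```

View pics/scene0_std.png

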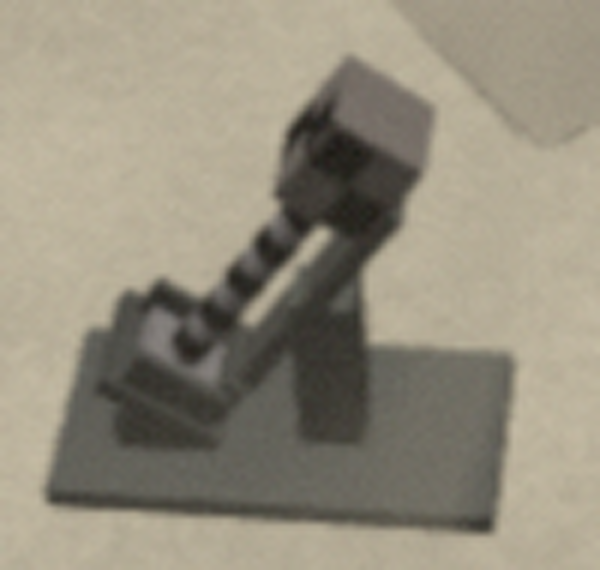

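View pics/top0_std.png

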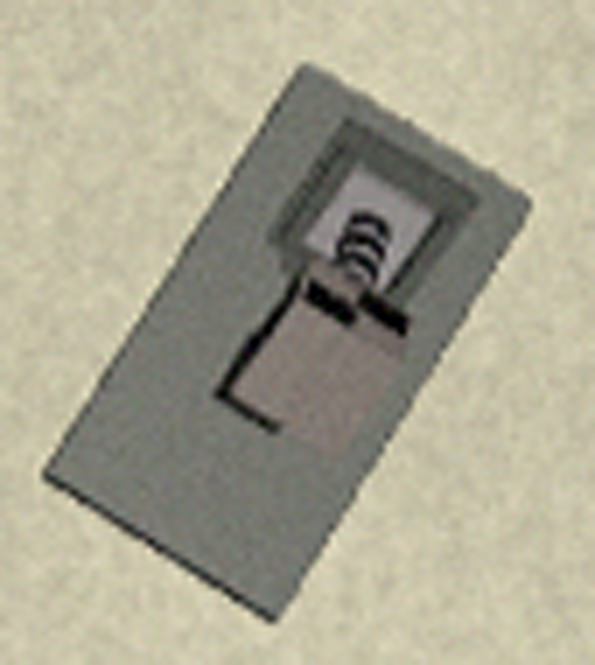

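View pics/top0_tray.png

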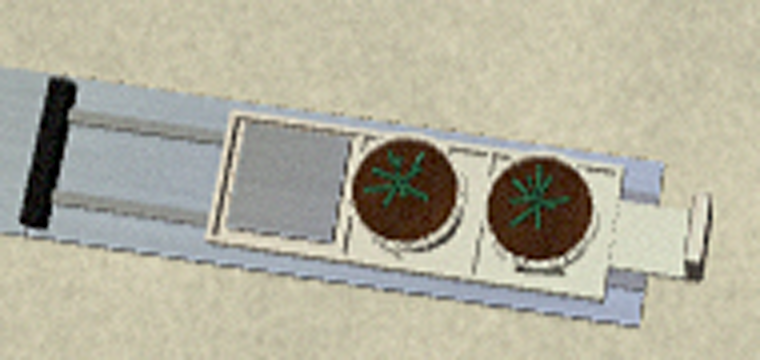

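View pics/scene0_tray.png

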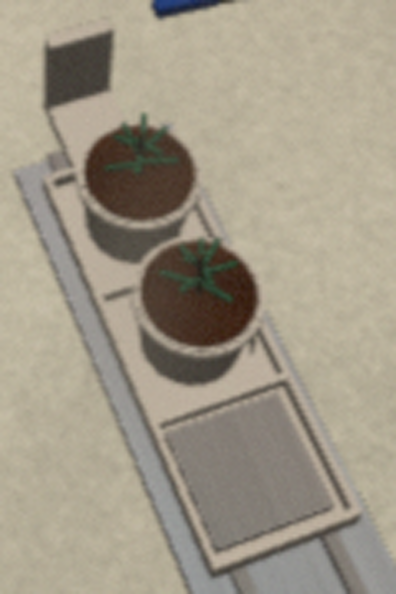

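Run:
```python
from h import *
L=lambda n:pickle.load(open(f'pics/{n}.pkl','rb'))
t=L('top0');c=L('scene0')
def tc(x,y):return (180+y/7,365+x/7)
def sc(x,y):return (80+y/6,190+x/6)
B=[onz(*t,tc(*q),0.01) for q in [(305,62),(532,205),(275,622),(42,475)]]
B2=[onz(*c,sc(*q),0.01) for q in [(88,328),(512,352),(492,518),(48,492)]]
for Q in (B,B2):
    Q=np.array(Q);print(Q.round(4).tolist(),Q.mean(0).round(4),[np.round(np.linalg.norm(Q[i]-Q[i-1]),4) for i in range(4)])
B=np.array(B); u=(B[3]-B[0]+B[2]-B[1]);u/=np.linalg.norm(u);print('lean dir(toward -x stand)',u,np.degrees(np.arctan2(u[1],u[0])))
# tray
def tt(x,y):return (165+y/4,120+x/4)
def ss(x,y):return (200+y/3.3,270+x/3.3)
P=np.array([onz(*t,tt(*q),0.024) for q in [(238,118),(352,138),(338,242),(226,230)]])
P2=np.array([onz(*c,ss(*q),0.024) for q in [(163,427),(283,390),(338,510),(215,550)]])
for Q in (P,P2): print('plate',Q.round(4).tolist(),Q.mean(0).round(4),[np.round(np.linalg.norm(Q[i]-Q[i-1]),4) for i in range(4)])
# tray outer walls z .028
W=np.array([onz(*t,tt(*q),0.028) for q in [(232,110),(622,170),(604,300),(208,240)]])
print('tray',W.round(4).tolist(),[np.round(np.linalg.norm(W[i]-W[i-1]),4) for i in range(4)])
d=(W[0]-W[1]+W[3]-W[2]);print('home dir',np.degrees(np.arctan2(d[1],d[0])))
T=np.array([onz(*t,tt(*q),0.084) for q in [(698,193),(712,195),(697,278),(684,276)]]);print('tabtop',T.round(4).tolist(),T.mean(0))
T=np.array([onz(*c,ss(*q),0.084) for q in [(46,45),(112,30),(110,22),(48,35)]]);print('tabtop scene',T.round(4).tolist(),T.mean(0))
for sname,s in(('t',t),('c',c)):
  pass
h=[onz(*t,(228.2,411.9),0.13),onz(*c,(112.7-9,245.7),0.13)];print(h)
```

```text
[[0.6365, -0.3211, 0.01], [0.5869, -0.3952, 0.01], [0.4463, -0.3036, 0.01], [0.4949, -0.2283, 0.01]] [ 0.5411 -0.312   0.01  ] [np.float64(0.1693), np.float64(0.0891), np.float64(0.1678), np.float64(0.0896)]
[[0.588, -0.3937, 0.01], [0.4466, -0.3027, 0.01], [0.4952, -0.2276, 0.01], [0.6357, -0.318, 0.01]] [ 0.5414 -0.3105  0.01  ] [np.float64(0.0895), np.float64(0.1681), np.float64(0.0895), np.float64(0.1671)]
lean dir(toward -x stand) [-0.83712884  0.54700577  0.        ] 146.8381624892954
plate [[0.619, 0.2229, 0.024], [0.6069, 0.1546, 0.024], [0.5444, 0.1606, 0.024], [0.5514, 0.2269, 0.024]] [0.5804 0.1913 0.024 ] [np.float64(0.0676), np.float64(0.0694), np.float64(0.0627), np.float64(0.0666)]
plate [[0.6062, 0.1543, 0.024], [0.5408, 0.1668, 0.024], [0.5527, 0.2323, 0.024], [0.6168, 0.2199, 0.024]] [0.5791 0.1933 0.024 ] [np.float64(0.0664), np.float64(0.0666), np.float64(0.0665), np.float64(0.0653)]
tray [[0.6229, 0.2258, 0.028], [0.5869, -0.0054, 0.028], [0.51, 0.0042, 0.028], [0.5448, 0.2362, 0.028]] [np.float64(0.0788), np.float64(0.234), np.float64(0.0775), np.float64(0.2345)]
home dir 81.31906424454851
tabtop [[0.5619, -0.0502, 0.084], [0.5608, -0.058, 0.084], [0.5141, -0.0498, 0.084], [0.5152, -0.0426, 0.084]] [ 0.5380315  -0.05014175  0.084     ]
tabtop scene [[0.5634, -0.0494, 0.084], [0.5254, -0.0411, 0.084], [0.5235, -0.0466, 0.084], [0.559, -0.0551, 0.084]] [ 0.5428497  -0.04803817  0.084     ]
[array([ 0.52090405, -0.29812258,  0.13      ]), array([ 0.51138374, -0.31334661,  0.13      ])]
```

```bash
cat > fit.py <<'E'
from h import *
from scipy.optimize import least_squares
L=lambda n:pickle.load(open(f'pics/{n}.pkl','rb'))
def axes(psi,lean):
    u=np.array([np.cos(psi),np.sin(psi),0]);k=np.array([0,0,1.])
    z=np.sin(lean)*u+np.cos(lean)*k; x=-np.cos(lean)*u+np.sin(lean)*k
    return np.stack([x,np.cross(z,x),z],1)
def corners(c,A,hx=.018,hy=.018,hz=.021):
    return [c+A@np.array([a*hx,b*hy,g*hz]) for a in(-1,1) for b in(-1,1) for g in(-1,1)]
def draw(im,s,p,c,A,off,k,hs=(.018,.018,.021),col=(0,0,255)):
    q=[proj(s,p,X) for X in corners(c,A,*hs)]
    q=[(int((b-off[1])*k),int((a-off[0])*k)) for a,b in q]
    for i in range(8):
        for j in (1,2,4):
            if not i&j: cv2.line(im,q[i],q[i|j],col,1)
E
python3 - <<'E'
from fit import *
t=L('top0');c=L('scene0')
psi=np.radians(146.9);lean=np.radians(35)
u=np.array([np.cos(psi),np.sin(psi),0]);n=np.array([-u[1],u[0],0]);C=np.array([.5413,-.3115,0])
# top-face centre clicks
tcl=(180+368/7,365+318/7)
o,d=ray(*t,tcl);X=o+d*(np.dot(C-o,n)/np.dot(d,n));print('top->plane',X)
A=axes(psi,lean)
scl=(80+113/6,190+380/6)
print(tri([ray(*t,tcl),ray(*c,scl)]))
X,_=tri([ray(*t,tcl),ray(*c,scl)])
h=X-A[:,2]*.021
print('head',h,'foot',h-A[:,2]*.129)
for nme,s,off,k,sz in(('top0_std',t,(180,365),7,0),('scene0_std',c,(80,190),6,0)):
    im=cv2.imread(f'pics/{nme}.png');draw(im,*s,h,A,off,k);draw(im,*s,h-A[:,2]*.125,A,off,k,(.015,.015,.004),(0,255,0));cv2.imwrite(f'pics/{nme}_o.png',im)
E
```

```text
top->plane [ 0.5079427  -0.28975465  0.15214195]
(array([ 0.50593006, -0.28754278,  0.15910506]), [np.float64(0.0010676888489583457), np.float64(0.0010676888489584344)])
head [ 0.51602047 -0.29412063  0.14190287] foot [ 0.57800441 -0.33452746  0.03623226]
```

View pics/top0_std_o.png

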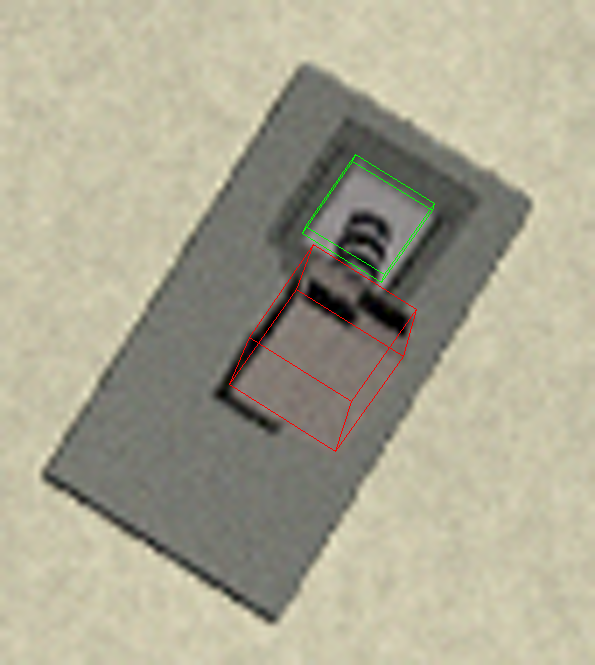

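View pics/scene0_std_o.png

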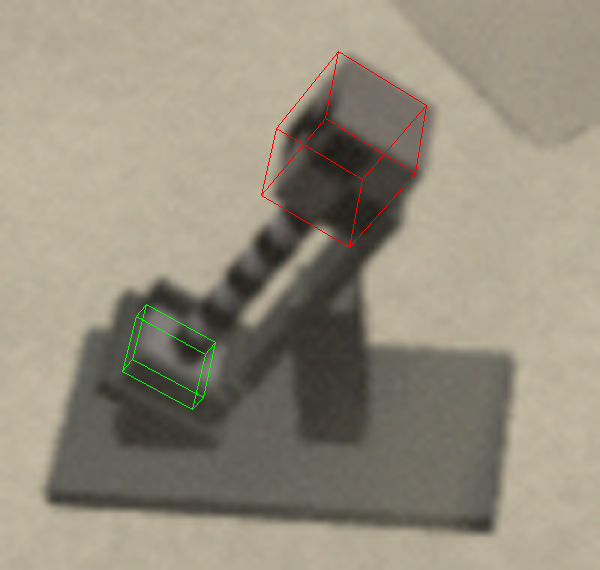

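Run:
```python
from fit import *
t=L('top0');c=L('scene0')
tcl=(180+368/7,365+318/7); scl=(80+117/6,190+390/6)
X,e=tri([ray(*t,tcl),ray(*c,scl)]);print(X,e)
A=axes(np.radians(146.9),np.radians(35))
h=X-A[:,2]*.021
print('head',h,'foot',h-A[:,2]*.129)
for nme,s,off,k,sz in(('top0_std',t,(180,365),7,0),('scene0_std',c,(80,190),6,0)):
    im=cv2.imread(f'pics/{nme}.png');draw(im,*s,h,A,off,k);draw(im,*s,h-A[:,2]*.125,A,off,k,(.015,.015,.004),(0,255,0));cv2.imwrite(f'pics/{nme}_o2.png',im)
```

```text
[ 0.50459657 -0.28657813  0.15827655] [np.float64(0.002869957356507367), np.float64(0.0028699573565073586)]
head [ 0.51468698 -0.29315598  0.14107436] foot [ 0.57667092 -0.33356281  0.03540374]
```

View pics/scene0_std_o2.png

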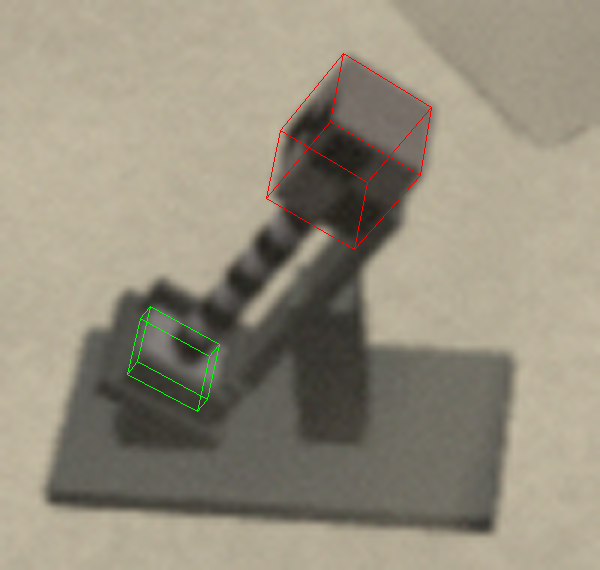

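```bash
cat >> h.py <<'E'
def delta(pos,rot,base=None):
    s=r.read_state(); p0,q0=(s['ee_pos'],R.from_quat(s['eef_rot'])) if base is None else base
    return np.r_[q0.inv().apply(np.array(pos)-p0),np.degrees((q0.inv()*rot).as_rotvec())]
def toolrot(ydir,xdir):
    y=np.array(ydir,float);y/=np.linalg.norm(y);x=np.array(xdir,float);x-=y*(x@y);x/=np.linalg.norm(x)
    return R.from_matrix(np.stack([x,y,np.cross(x,y)],1))
E
python3 - <<'E'
from fit import *
s=r.read_state();q=R.from_quat(s['eef_rot']);print(q.as_matrix().round(3))
A=axes(np.radians(146.9),np.radians(35));print(A.round(3))
h=np.array([.515,-.2935,.1415])
for sg in(1,-1):
    Rg=toolrot(-A[:,2],sg*A[:,1])
    print(sg,np.degrees((q.inv()*Rg).as_rotvec()).round(1))
    Ru=toolrot([0,0,-1],sg*A[:,1])
    print(' up',np.degrees((q.inv()*Ru).as_rotvec()).round(1), 'wp',delta([.52,.25,.38],Ru).round(4),'tofinal',delta(h+A[:,2]*.081,Rg,(np.array([.52,.25,.38]),Ru)).round(4))
E
```

```text
[[ 0.242  0.    -0.97 ]
 [ 0.97   0.     0.242]
 [ 0.    -1.    -0.   ]]
[[ 0.686  0.546 -0.48 ]
 [-0.447  0.838  0.313]
 [ 0.574  0.     0.819]]
1 [-34.7  18.5   5.8]
 up [-0.  19.1  0. ] wp [-2.56500e-01 -1.57500e-01 -4.43900e-01 -6.00000e-04  1.90774e+01
  3.70000e-03] tofinal [ -0.458    0.1721  -0.2462 -35.       0.       0.    ]
-1 [   8.2 -154.1   48.6]
 up [   0.  -160.9    0. ] wp [-2.565000e-01 -1.575000e-01 -4.439000e-01  5.300000e-03 -1.609226e+02
  8.000000e-04] tofinal [ 0.458   0.1721  0.2462 35.     -0.      0.    ]
```

Emit:
arm_command --deltas '[-0.06,-0.05,-0.1,0,5,0,-0.12,-0.1,-0.2,0,10,0,-0.2565,-0.1575,-0.444,0,19.1,0,-0.2565,-0.1575,-0.444,0,19.1,0,-0.2565,-0.1575,-0.444,0,19.1,0,-0.2565,-0.1575,-0.444,0,19.1,0,-0.2565,-0.1575,-0.444,0,19.1,0,-0.2565,-0.1575,-0.444,0,19.1,0]' --hand 1 --grip_force 25

```text
time: 2.95
ee_pos: [0.4951, 0.2733, 0.3711]
eef_rot: [-0.622, -0.337, 0.337, 0.622]
ft_force: [-0.0, 0.6, 0.2]
width: 0.087
```

Run:
```python
from fit import *
s,p=snap('wrist','w1')
print(s['time'],s['ee_pos'])
A=axes(np.radians(146.9),np.radians(35))
h=np.array([.515,-.2935,.1415]);Rg=toolrot(-A[:,2],A[:,1])
print(delta(h+A[:,2]*.081,Rg).round(4), delta([.46,-.0,.36],Rg).round(4),h+A[:,2]*.081)
print(proj(s,p,np.array([.58,.192,.024])))
```

```text
2.95 [0.4951119  0.27332403 0.37109781]
[ -0.4582   0.1658  -0.2744 -34.7134  -0.5922  -0.0877] [-2.43800e-01  1.32000e-02 -1.13100e-01 -3.47134e+01 -5.92200e-01
 -8.77000e-02] [ 0.47607985 -0.26812827  0.20785132]
[227.80995125 263.02784214]
```

View pics/w1.png

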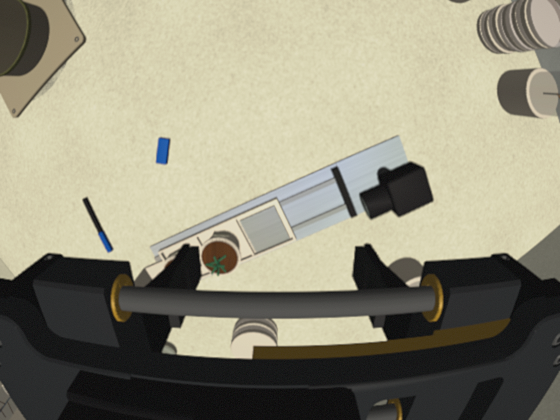

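Emit:
arm_command --deltas '[-0.06,0.003,-0.03,-5,0,0,-0.12,0.006,-0.06,-10,0,0,-0.18,0.01,-0.08,-17,-0.3,0,-0.244,0.013,-0.113,-25,-0.5,0,-0.29,0.05,-0.15,-34.7,-0.6,-0.1,-0.35,0.08,-0.2,-34.7,-0.6,-0.1,-0.4,0.12,-0.24,-34.7,-0.6,-0.1,-0.458,0.146,-0.2744,-34.7,-0.6,-0.1]'

```text
time: 4.0
ee_pos: [0.472, -0.1994, 0.2514]
eef_rot: [0.777, 0.426, -0.223, -0.406]
ft_force: [0.9, -0.8, 1.2]
width: 0.0872
```

Run:
```python
from fit import *
s=r.read_state()
A=axes(np.radians(146.9),np.radians(35))
h=np.array([.515,-.2935,.1415]);Rg=toolrot(-A[:,2],A[:,1])
print(s['joint_positions'],delta(h+A[:,2]*.051,Rg).round(4))
s,p=snap('wrist','w2')
print(s['ee_pos'],r.boxes_of(p,'std_head')[:2])
im=cv2.imread('pics/w2.png');draw(im,s,p,h,A,(0,0),1);cv2.imwrite('pics/w2o.png',im)
```

```text
[-0.44725276 -0.46764379  0.45669819  2.23519693  0.66800162  0.8872985
  0.70729431] [-0.0559  0.0889 -0.0085 -0.2376  0.4545  0.2783]
[ 0.47198791 -0.1993796   0.25141779] []
```

View pics/w2o.png

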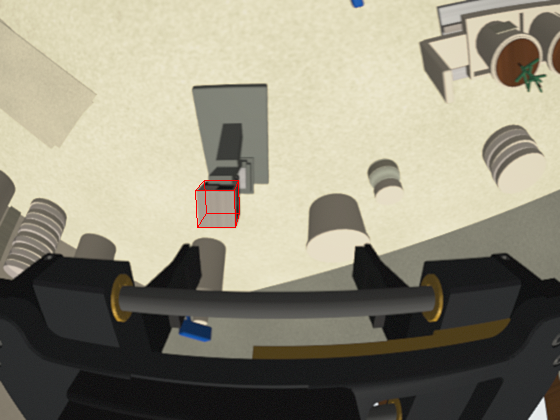

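Emit:
arm_command --deltas '[-0.03,0.02,-0.004,0,0,0,-0.056,0.04,-0.0085,-0.2,0.5,0.3,-0.056,0.06,-0.0085,-0.2,0.5,0.3,-0.056,0.06,-0.0085,-0.2,0.5,0.3]'

```text
time: 4.6
ee_pos: [0.4767, -0.2665, 0.2068]
eef_rot: [0.78, 0.422, -0.221, -0.407]
ft_force: [0.2, 0.5, 0.5]
width: 0.0869
```

Run:
```python
from fit import *
s=r.read_state()
A=axes(np.radians(146.9),np.radians(35))
h=np.array([.515,-.2935,.1415]);Rg=toolrot(-A[:,2],A[:,1])
print(s['joint_positions'],delta(h-A[:,2]*.019,Rg).round(4))
s,p=snap('wrist','w3')
im=cv2.imread('pics/w3.png')[150:300,180:380];im=cv2.resize(im,None,fx=4,fy=4);draw(im,s,p,h,A,(150,180),4);cv2.imwrite('pics/w3o.png',im)
```

```text
[-0.44693909 -0.38984085  0.66241157  2.25359375  0.68017414  0.70858874
  0.82502781] [-0.0015  0.0994 -0.0012 -0.1858  0.0265 -0.089 ]
```

View pics/w3o.png

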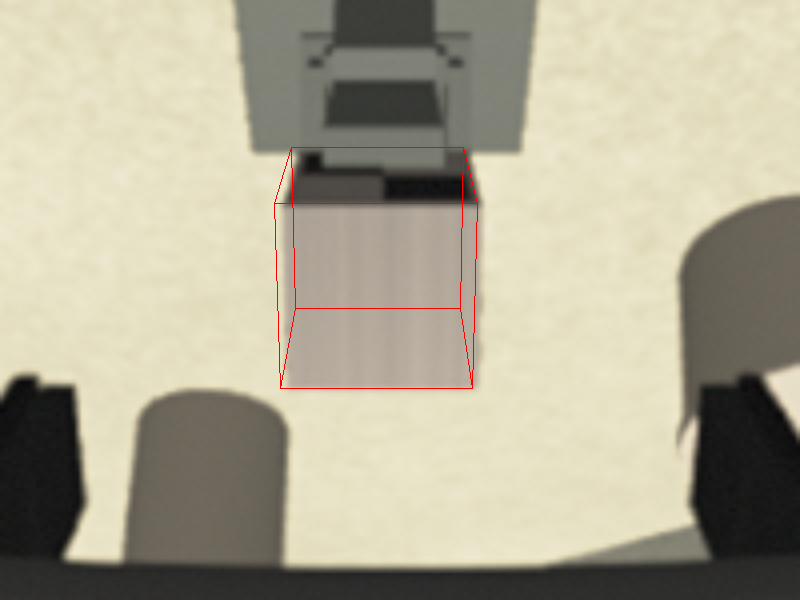

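Emit:
arm_command --deltas '[-0.0007,0.03,-0.001,-0.2,0,0,-0.0007,0.055,-0.001,-0.2,0,0,-0.0007,0.075,-0.001,-0.2,0,0,-0.0007,0.088,-0.001,-0.2,0,0,-0.0007,0.097,-0.001,-0.2,0,0,-0.0007,0.099,-0.001,-0.2,0,0,-0.0007,0.099,-0.001,-0.2,0,0]'

```text
time: 5.52
ee_pos: [0.525, -0.2981, 0.1272]
eef_rot: [0.78, 0.423, -0.22, -0.405]
ft_force: [-0.7, -0.2, 0.4]
width: 0.0868
```

Run:
```python
from fit import *
A=axes(np.radians(146.9),np.radians(35))
h=np.array([.515,-.2935,.1415]);Rg=toolrot(-A[:,2],A[:,1])
s,p=snap('wrist','w4')
print(s['ft_force'],delta(h-A[:,2]*.019,Rg).round(4))
im=cv2.imread('pics/w4.png')[150:300,180:380];im=cv2.resize(im,None,fx=4,fy=4);cv2.imwrite('pics/w4o.png',im)
s,p=snap('scene','s4');im=cv2.imread('pics/s4.png')[60:180,170:310];cv2.imwrite('pics/s4o.png',cv2.resize(im,None,fx=5,fy=5))
```

```text
[-0.65891597 -0.16428212  0.36206315] [-0.0014  0.0011  0.0008  0.1044  0.0194  0.0104]
```

View pics/w4o.png

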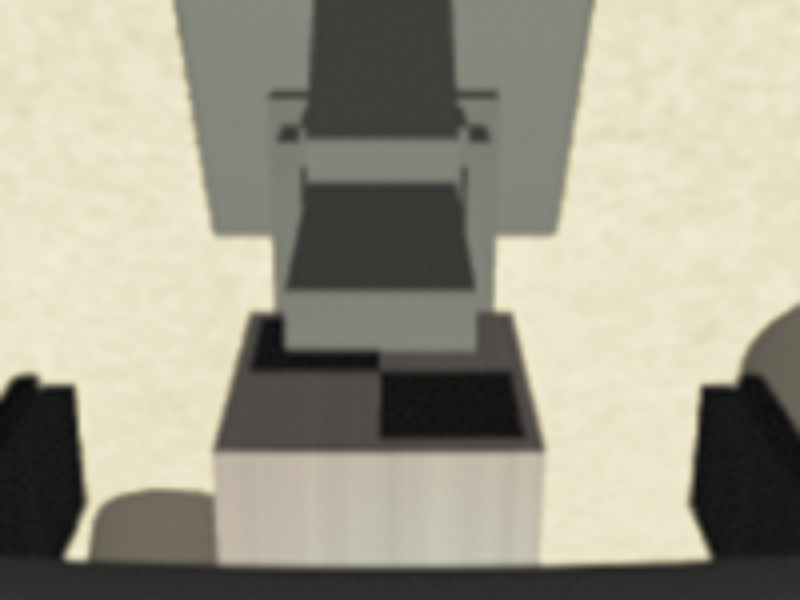

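View pics/s4o.png

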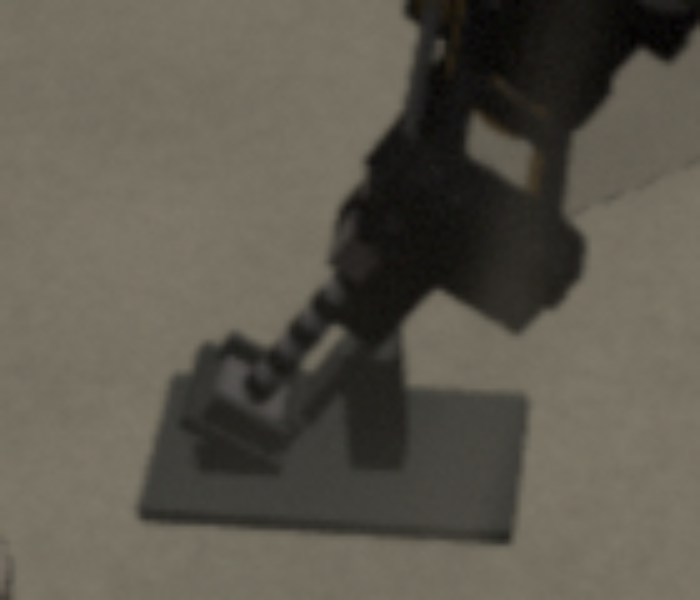

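Emit:
arm_command --deltas '[-0.001,0,0.0005,0,0,0,-0.001,0,0.0005,0,0,0]'

```text
time: 5.88
ee_pos: [0.5237, -0.2994, 0.1267]
eef_rot: [0.78, 0.423, -0.22, -0.405]
ft_force: [0.4, 0.3, 0.5]
width: 0.0869
```

Emit:
arm_command --deltas '[0,0,0,0,0,0,0,0,0,0,0,0,0,0,0,0,0,0,0,0,0,0,0,0,0,0,0,0,0,0]' --hand 0.3 --grip_force 30

```text
time: 6.5
ee_pos: [0.5238, -0.2993, 0.1266]
eef_rot: [0.78, 0.423, -0.22, -0.405]
ft_force: [-0.1, -0.7, -0.7]
width: 0.0449
```

Emit:
arm_command --deltas '[0,0,0,0,0,0,0,0,0,0,0,0,0,0,0,0,0,0,0,0,0,0,0,0]' --hand 0 --grip_force 30

```text
time: 7.0
ee_pos: [0.5239, -0.2992, 0.1266]
eef_rot: [0.78, 0.423, -0.22, -0.405]
ft_force: [0.3, 1.3, -0.9]
width: 0.0359
```

Run:
```python
from fit import *
s,p=snap('wrist','w5');print(s['ft_force'],s['torque'],s['width'],s['ee_pos'])
im=cv2.imread('pics/w5.png')[150:300,180:380];im=cv2.resize(im,None,fx=4,fy=4);cv2.imwrite('pics/w5o.png',im)
```

```text
[ 0.28130688  1.34817574 -0.91122431] [0.5071409  0.51446276 0.17127259] 0.03594766558372487 [ 0.5238629  -0.29924479  0.12660957]
```

View pics/w5o.png

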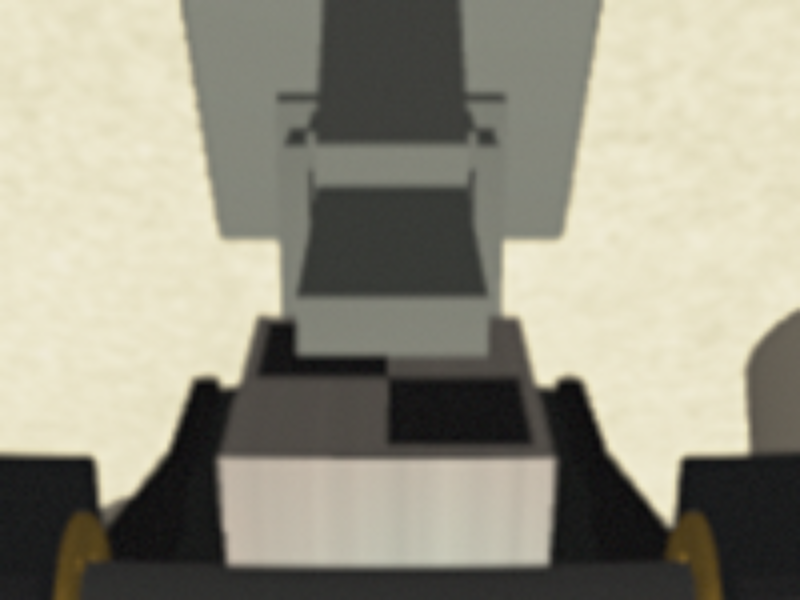

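Emit:
arm_command --deltas '[0,-0.004,0,0,0,0,0,-0.012,0,0,0,0,0,-0.022,0,0,0,0,0,-0.032,0,0,0,0,0,-0.042,-0.005,0,0,0,0,-0.058,-0.015,0,0,0,0,-0.074,-0.027,0,0,0,0,-0.09,-0.038,0,0,0]'

```text
time: 8.05
ee_pos: [0.5053, -0.2882, 0.2219]
eef_rot: [0.78, 0.422, -0.22, -0.406]
ft_force: [-0.1, -0.6, -4.1]
width: 0.0359
```

Run:
```python
from fit import *
s,p=snap('wrist','w6');print(s['time'],s['ft_force'],s['torque'],s['width'],s['ee_pos'],s['joint_positions'])
s,p=snap('scene','s6');im=cv2.imread('pics/s6.png')[0:200,130:330];cv2.imwrite('pics/s6o.png',cv2.resize(im,None,fx=3,fy=3))
A=axes(np.radians(146.9),np.radians(35))
Ru=toolrot([0,0,-1],A[:,1]);print(delta([.56,-.15,.30],Ru).round(4))
d=np.array([np.cos(np.radians(81.3)),np.sin(np.radians(81.3)),0])
for xd in (d,-d,[d[1],-d[0],0],[-d[1],d[0],0]): print(np.round((Ru.inv()*toolrot([0,0,-1],xd)).as_rotvec(degrees=True),1))
```

```text
8.05 [-0.06245565 -0.56084162 -4.06949315] [0.62240807 1.00239564 0.01738492] 0.035922800374197615 [ 0.5053059  -0.28820815  0.22192737] [-0.51732036 -0.32588127  0.76882927  2.168205    0.63083188  0.69479858
  0.89794703]
[ 1.45200e-01 -8.03000e-02 -1.86000e-02  3.51911e+01 -8.08000e-02
  9.20000e-03]
[  0.  -24.4  -0. ]
[ -0.  155.6  -0. ]
[ 0.  65.6  0. ]
[   0.  -114.4    0. ]
```

View pics/s6o.png

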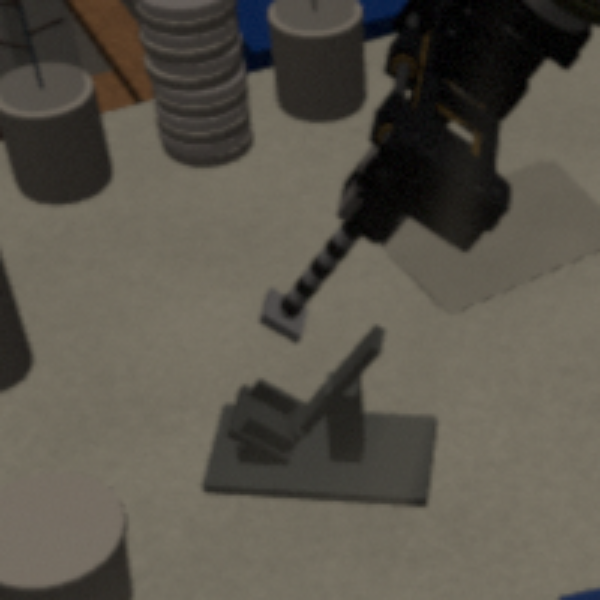

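View pics/w6.png

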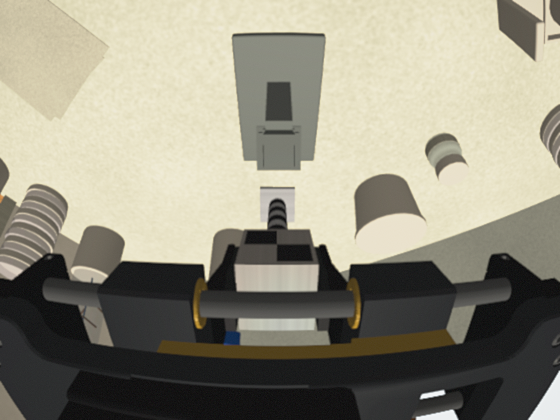

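Emit:
arm_command --deltas '[0.01,-0.02,0,3,0,0,0.03,-0.04,-0.005,8,0,0,0.055,-0.055,-0.01,14,0,0,0.08,-0.07,-0.013,20,0,0,0.11,-0.08,-0.016,26,0,0,0.13,-0.08,-0.018,32,0,0,0.145,-0.08,-0.0186,35.2,0,0,0.145,-0.08,-0.0186,35.2,0,0]'

```text
time: 9.15
ee_pos: [0.5603, -0.1496, 0.296]
eef_rot: [-0.622, -0.334, 0.339, 0.622]
ft_force: [-0.6, -1.1, -4.3]
width: 0.0357
```

Run:
```python
from fit import *
A=axes(np.radians(146.9),np.radians(35))
Ru=toolrot([0,0,-1],A[:,1]);print(delta([.58,.192,.30],Ru).round(4))
s=r.read_state();print(s['joint_positions'])
```

```text
[ 0.2968 -0.0052  0.1703 -0.1814 -0.0351 -0.3328]
[-0.62639511  0.29947035  1.01625028  1.50437445 -0.24945689  1.48326903
  1.38512049]
```

Emit:
arm_command --deltas '[0.015,-0.001,0.009,0,0,0,0.05,-0.003,0.03,-0.1,0,-0.2,0.1,-0.005,0.057,-0.2,0,-0.3,0.15,-0.005,0.086,-0.2,0,-0.3,0.2,-0.005,0.115,-0.2,0,-0.3,0.245,-0.005,0.14,-0.2,0,-0.3,0.28,-0.005,0.16,-0.2,0,-0.3,0.297,-0.005,0.17,-0.2,0,-0.3]'

```text
time: 10.15
ee_pos: [0.5792, 0.1934, 0.3028]
eef_rot: [-0.621, -0.339, 0.335, 0.622]
ft_force: [-0.4, -0.3, -4.5]
width: 0.0356
```

Emit:
arm_command --deltas '[0,0,0,0,0,0,0,0,0,0,0,0,0,0,0,0,0,0]'

```text
time: 10.52
ee_pos: [0.5801, 0.1899, 0.3036]
eef_rot: [-0.622, -0.338, 0.334, 0.622]
ft_force: [0.8, -0.4, -4.4]
width: 0.0357
```

Run:
```python
from fit import *
for n in('wrist','scene','top'):
    s,p=snap(n,n[0]+'7')
print(s['time'],s['ee_pos'],s['eef_rot'],s['ft_force'],s['torque'],s['joint_positions'])
cv2.imwrite('pics/s7o.png',cv2.resize(cv2.imread('pics/s7.png')[140:420,240:480],None,fx=2,fy=2))
cv2.imwrite('pics/t7o.png',cv2.resize(cv2.imread('pics/t7.png')[120:300,100:340],None,fx=3,fy=3))
cv2.imwrite('pics/w7o.png',cv2.resize(cv2.imread('pics/w7.png')[100:300,180:380],None,fx=3,fy=3))
```

```text
10.625 [0.58005891 0.19067777 0.30348768] [-0.62181534 -0.3380875   0.33439929  0.62226974] [ 0.33468871  0.01494779 -3.25962216] [-0.06995269  0.00033132  0.01932274] [-1.06126468  0.34605055  0.88898465  1.41305951 -0.26925752  1.50265451
  0.80623071]
```

View pics/s7o.png

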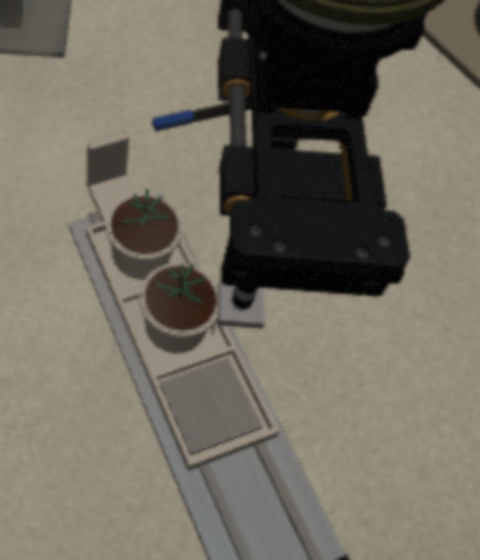

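View pics/t7o.png

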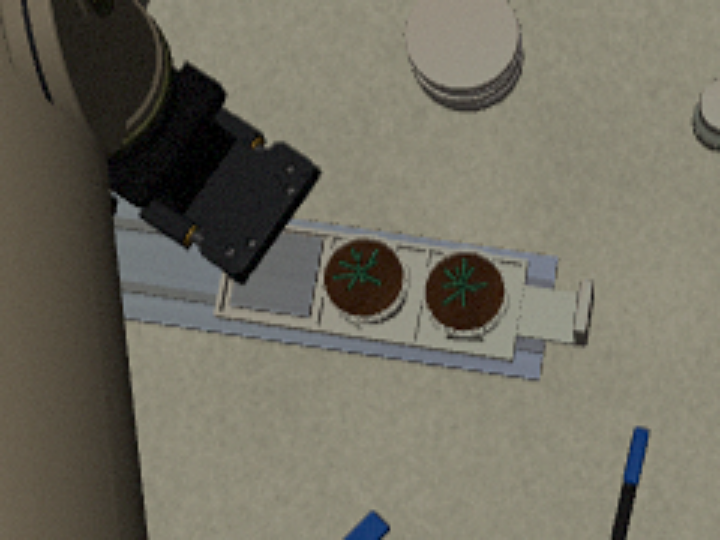

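View pics/w7o.png

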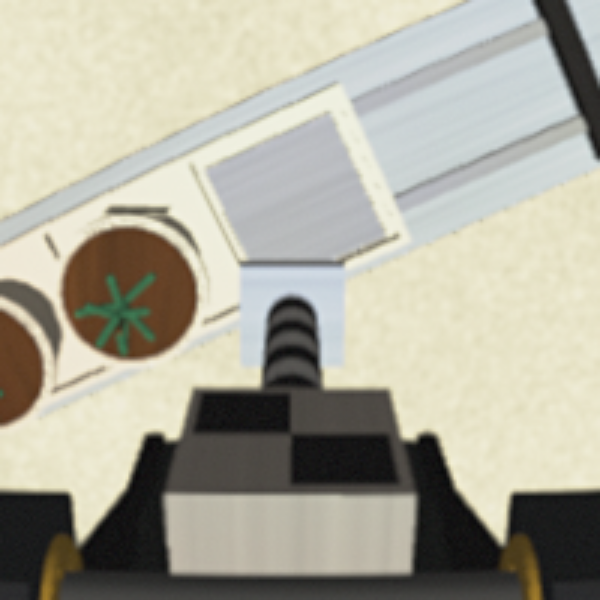

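```bash
cat > pose.py <<'E'
from fit import *
def stdfit(tag,clicks,free=6):
    s,p=L(tag)
    Rt=R.from_quat(s['eef_rot']);t0=s['ee_pos']
    B=np.array([[0,1,0],[0,0,-1],[-1,0,0.]]) # std->tool nominal: x->-z, y->x, z->-y
    def to_world(v,X):
        return t0+Rt.apply(v[:3]+R.from_rotvec(v[3:6]).apply(B@X)) 
    def f(v):
        w=np.r_[v[:3],v[3],0*v[3],v[4]]
        return np.concatenate([proj(s,p,to_world(w,np.array(X)/1000))-rc for X,rc in clicks])
    v0=np.array([0,.110,0,0,0.])
    o=least_squares(f,v0,loss='soft_l1')
    w=np.r_[o.x[:3],o.x[3],0,o.x[4]]
    foot=to_world(w,np.zeros(3));ax=(to_world(w,np.array([0,0,1.]))-foot)
    return w,foot,ax,o.fun.reshape(-1,2)
E
python3 - <<'E'
from pose import *
c=lambda x,y:np.array([100+y/3,180+x/3])-0.33
cl=[((-18,-18,108),c(192,390)),((-18,18,108),c(390,390)),((-18,-18,150),c(164,492)),((-18,18,150),c(416,491)),
((-15,-15,8),c(241,266)),((-15,15,8),c(344,266)),((15,15,8),c(344,367)),((15,-15,8),c(240,367))]
w,foot,ax,res=stdfit('w7',cl)
print(w[:3].round(4),np.degrees(w[3:]).round(2),'foot',foot.round(4),'axis',ax.round(4));print(res.round(1).tolist())
s,p=L('w7')
P=np.array([onz(s,p,c(*q),.024) for q in [(206,168),(332,112),(385,236)]])
print(P.round(4),((P[0]+P[2])/2).round(4),np.linalg.norm(P[0]-P[1]),np.linalg.norm(P[2]-P[1]))
E
```

```text
[ 0.0009  0.1113 -0.0005] [ 0.02  0.   -0.29] foot [0.5815 0.1907 0.1923] axis [-0.0069 -0.0073  0.9999]
[[-1.1, 0.2], [-1.1, -0.2], [0.3, 0.2], [0.7, -0.1], [0.3, -0.7], [0.3, 0.5], [0.0, -0.1], [0.0, 0.2]]
[[0.5468 0.1679 0.024 ]
 [0.5569 0.2299 0.024 ]
 [0.6189 0.2194 0.024 ]] [0.5828 0.1936 0.024 ] 0.06283071634567354 0.06291754780288131
```

Run:
```python
from pose import *
s=r.read_state();q=R.from_quat(s['eef_rot']);print(q.as_matrix()[:,1])
ax=np.array([-.0069,-.0073,.9999]);foot=np.array([.5815,.1907,.1923])
C=R.align_vectors([[0,0,1]],[ax/np.linalg.norm(ax)])[0]
v=foot-s['ee_pos']
tgt=np.array([.5822,.1935,.034])
Rn=C*q
print(delta(tgt-C.apply(v),Rn).round(4))
```

```text
[ 0.00415791  0.00303064 -0.99998676]
[ 3.100e-03  1.583e-01  1.000e-03  1.019e-01 -5.000e-04  5.665e-01]
```

Emit:
arm_command --deltas '[0.003,0.015,0.001,0.1,0,0.4,0.003,0.04,0.001,0.1,0,0.4,0.003,0.07,0.001,0.1,0,0.4,0.003,0.1,0.001,0.1,0,0.4,0.003,0.125,0.001,0.1,0,0.4,0.003,0.145,0.001,0.1,0,0.4,0.003,0.155,0.001,0.1,0,0.4,0.003,0.158,0.001,0.1,0,0.4]'

```text
time: 11.68
ee_pos: [0.5813, 0.1954, 0.1449]
eef_rot: [0.622, 0.336, -0.338, -0.621]
ft_force: [0.8, -0.2, -4.8]
width: 0.0361
```

Emit:
arm_command --deltas '[0,0,0,0,0,0,0,0,0,0,0,0]'

```text
time: 11.92
ee_pos: [0.5817, 0.1955, 0.146]
eef_rot: [0.622, 0.336, -0.337, -0.621]
ft_force: [0.7, 0.6, -4.9]
width: 0.0355
```

Run:
```python
from fit import *
for n in('wrist','scene'):
    s,p=snap(n,n[0]+'8')
q=R.from_quat(s['eef_rot']);print(s['ee_pos'],q.as_matrix()[:,1],s['ft_force'],s['torque'])
cv2.imwrite('pics/s8o.png',cv2.resize(cv2.imread('pics/s8.png')[220:400,280:440],None,fx=4,fy=4)[:600])
cv2.imwrite('pics/w8o.png',cv2.resize(cv2.imread('pics/w8.png')[100:300,180:380],None,fx=3,fy=3))
```

```text
[0.58166341 0.19557721 0.14597418] [-3.80899794e-04 -1.40743034e-03 -9.99998937e-01] [-0.82087943 -0.11802319 -3.76741983] [-0.02552445 -0.07078371 -0.01315454]
```

View pics/s8o.png

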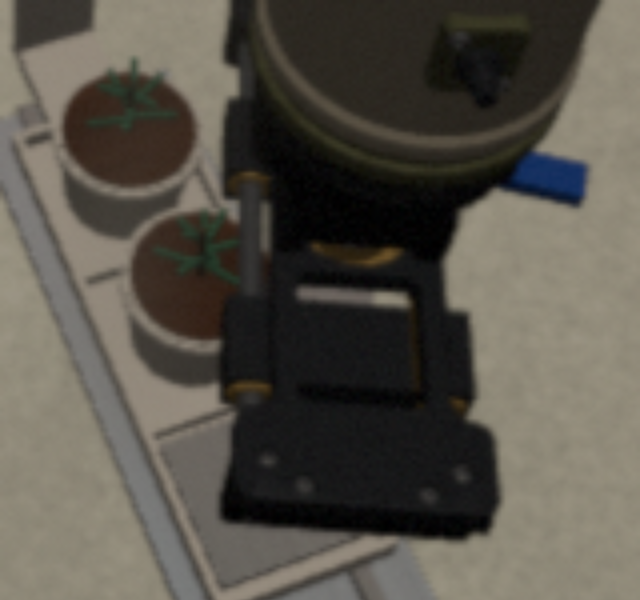

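View pics/w8o.png

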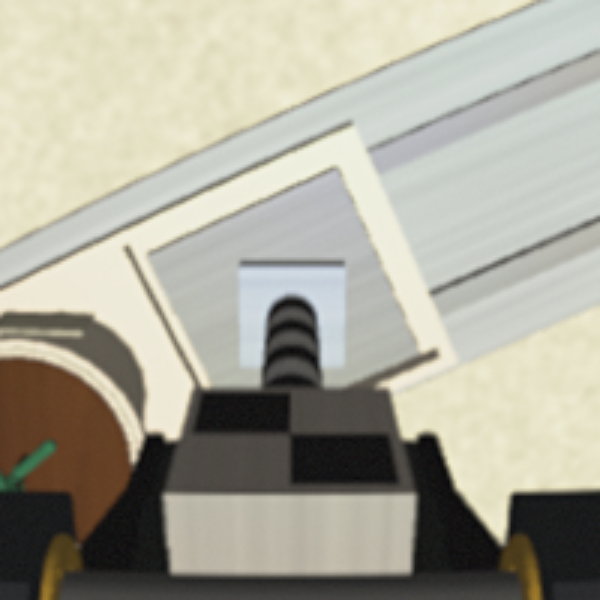

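Run:
```python
from pose import *
c=lambda x,y:np.array([100+y/3,180+x/3])-0.33
s,p=L('w8')
P=np.array([onz(s,p,c(*q),.024) for q in [(148,254),(335,168),(422,347)]])
print(P.round(4),((P[0]+P[2])/2).round(4),np.linalg.norm(P[0]-P[1]),np.linalg.norm(P[2]-P[1]))
cl=[((-18,-18,108),c(192,390)),((-18,18,108),c(390,390)),((-18,-18,150),c(164,492)),((-18,18,150),c(416,491)),
((-15,-15,8),c(240,266)),((-15,15,8),c(344,266)),((15,15,8),c(344,367)),((15,-15,8),c(240,367))]
w,foot,ax,res=stdfit('w8',cl)
print(w[:3].round(4),np.degrees(w[3:]).round(2),'foot',foot.round(4),'axis',ax.round(4))
d=((P[0]+P[2])/2)-foot;print(R.from_quat(s['eef_rot']).inv().apply(d))
```

```text
[[0.5467 0.1672 0.024 ]
 [0.5557 0.2284 0.024 ]
 [0.6174 0.2212 0.024 ]] [0.5821 0.1942 0.024 ] 0.061812527656181136 0.06215436861659733
[ 0.0008  0.1113 -0.0004] [ 0.02  0.   -0.26] foot [0.5825 0.1958 0.0347] axis [-0.002  -0.0026  1.    ]
[-0.00153871  0.01075083 -0.00049067]
```

Emit:
arm_command --deltas '[-0.001,0.003,0,0,0,0,-0.0015,0.006,-0.0005,0,0,0,-0.0015,0.008,-0.0005,0,0,0,-0.0015,0.008,-0.0005,0,0,0,-0.0015,0.008,-0.0005,0,0,0]'

```text
time: 12.65
ee_pos: [0.5809, 0.1939, 0.1373]
eef_rot: [0.622, 0.336, -0.338, -0.621]
ft_force: [-0.2, 0.1, -4.1]
width: 0.0356
```

Emit:
arm_command --deltas '[0,0.001,0,0,0,0,0,0.001,0,0,0,0]'

```text
time: 12.9
ee_pos: [0.5809, 0.1939, 0.1362]
eef_rot: [0.622, 0.336, -0.338, -0.621]
ft_force: [-0.2, 0.1, -4.5]
width: 0.0355
```

Emit:
arm_command --deltas '[0,0.001,0,0,0,0,0,0.001,0,0,0,0]'

```text
time: 13.15
ee_pos: [0.581, 0.1939, 0.1354]
eef_rot: [0.622, 0.336, -0.337, -0.621]
ft_force: [-0.2, 0.5, -3.2]
width: 0.0357
```

Emit:
arm_command --deltas '[0,0.0005,0,0,0,0,0,0.0005,0,0,0,0]'

```text
time: 13.4
ee_pos: [0.5811, 0.1939, 0.1354]
eef_rot: [0.622, 0.336, -0.337, -0.621]
ft_force: [-2.9, -0.2, 4.6]
width: 0.036
```

Emit:
arm_command --deltas '[0,0.0005,0,0,0,0,0,0.0005,0,0,0,0]'

```text
time: 13.65
ee_pos: [0.5812, 0.1939, 0.1353]
eef_rot: [0.622, 0.336, -0.337, -0.621]
ft_force: [-3.2, -0.4, 9.8]
width: 0.0355
```

Emit:
arm_command --deltas '[0,0.0005,0,0,0,0,0,0.0005,0,0,0,0]'

```text
time: 13.9
ee_pos: [0.5814, 0.1939, 0.1353]
eef_rot: [0.622, 0.336, -0.337, -0.622]
ft_force: [-4.8, -0.4, 13.7]
width: 0.0358
```

Emit:
arm_command --deltas '[0,-0.001,0,0,0,0,0,-0.001,0,0,0,0]'

```text
time: 14.15
ee_pos: [0.5812, 0.194, 0.1353]
eef_rot: [0.622, 0.336, -0.337, -0.621]
ft_force: [-2.5, -0.1, 6.4]
width: 0.0358
```

Run:
```python
from pose import *
s,p=snap('wrist','w9')
print(s['ft_force'],s['torque'],R.from_quat(s['eef_rot']).as_matrix()[:,1],s['ee_pos'])
cv2.imwrite('pics/w9o.png',cv2.resize(cv2.imread('pics/w9.png')[100:300,180:380],None,fx=3,fy=3))
```

```text
[-2.52984858 -0.05638211  6.43438806] [-0.27014638  0.60837423 -0.01807739] [-5.91607768e-04 -1.62256003e-03 -9.99998509e-01] [0.58120779 0.19395106 0.13532181]
```

View pics/w9o.png

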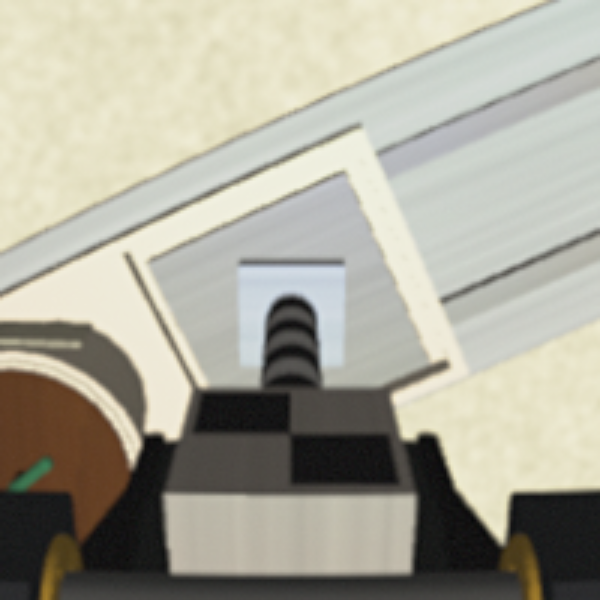

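Emit:
arm_command --deltas '[0,-0.0007,0,0,0,0,0,-0.0007,0,0,0,0,0,-0.0007,0,0,0,0]'

```text
time: 14.58
ee_pos: [0.581, 0.194, 0.1354]
eef_rot: [0.622, 0.336, -0.337, -0.621]
ft_force: [0.5, 0.8, 0.5]
width: 0.0358
```

Emit:
arm_command --deltas '[0,0,0,0,0,0,0,0,0,0,0,0,0,0,0,0,0,0,0,0,0,0,0,0]' --grip_force 3

```text
time: 15.08
ee_pos: [0.5809, 0.194, 0.1354]
eef_rot: [0.622, 0.336, -0.338, -0.621]
ft_force: [1.2, 1.2, -1.0]
width: 0.0361
```

Emit:
arm_command --deltas '[0,0,0,0,0,0,0,0,0,0,0,0,0,0,0,0,0,0]' --hand 0.43

```text
time: 15.45
ee_pos: [0.5809, 0.1937, 0.1355]
eef_rot: [0.622, 0.336, -0.338, -0.621]
ft_force: [0.5, 0.5, 1.0]
width: 0.0373
```

Run:
```python
from pose import *
s,p=snap('wrist','w10')
print(s['ft_force'],s['width'],s['ee_pos'])
cv2.imwrite('pics/w10o.png',cv2.resize(cv2.imread('pics/w10.png')[100:300,180:380],None,fx=3,fy=3))
```

```text
[0.46571208 0.46373866 0.99827007] 0.03729961056644265 [0.58088742 0.19372111 0.1355125 ]
```

View pics/w10o.png

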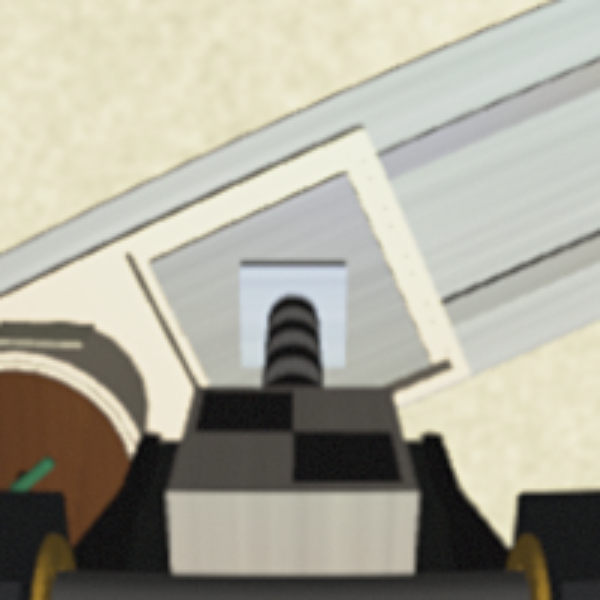

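Emit:
arm_command --deltas '[0,0,0,0,0,0,0,0,0,0,0,0]' --hand 0.5

```text
time: 15.75
ee_pos: [0.5809, 0.1939, 0.1355]
eef_rot: [0.622, 0.336, -0.338, -0.621]
ft_force: [-0.5, -1.1, 0.7]
width: 0.043
```

Emit:
arm_command --deltas '[0,0,0,0,0,0,0,0,0,0,0,0,0,0,0,0,0,0,0,0,0,0,0,0]' --hand 0.8

```text
time: 16.25
ee_pos: [0.5809, 0.1939, 0.1354]
eef_rot: [0.622, 0.336, -0.338, -0.621]
ft_force: [-0.2, -0.0, -0.5]
width: 0.0684
```

Run:
```python
from pose import *
s,p=snap('wrist','w11')
print(s['ft_force'],s['width'],s['ee_pos'])
cv2.imwrite('pics/w11o.png',cv2.resize(cv2.imread('pics/w11.png')[100:300,180:380],None,fx=3,fy=3))
```

```text
[-0.17009764 -0.01065288 -0.52643232] 0.06843519038870989 [0.58085318 0.19389145 0.13544275]
```

View pics/w11o.png

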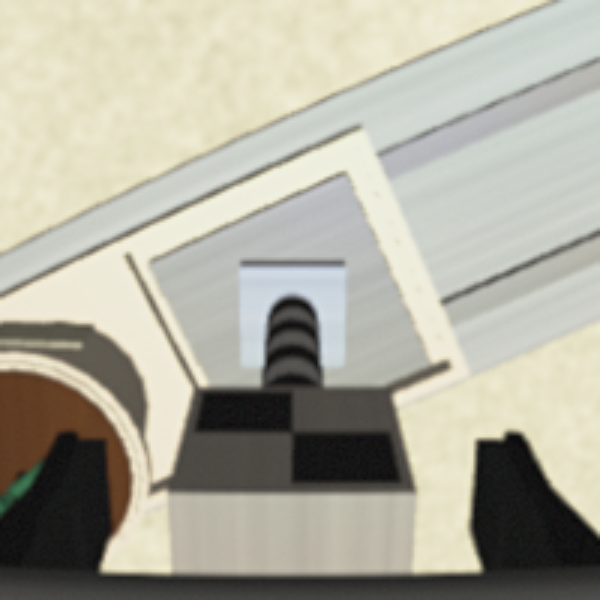

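Emit:
arm_command --deltas '[0,-0.005,0,0,0,0,0,-0.015,0,0,0,0,0,-0.035,0,0,0,0,0,-0.06,0,0,0,0,0,-0.09,0,0,0,0,0,-0.12,0,0,0,0,0,-0.15,0,0,0,0,0,-0.17,0,0,0,0]'

```text
time: 17.3
ee_pos: [0.5815, 0.194, 0.3086]
eef_rot: [0.622, 0.337, -0.337, -0.621]
ft_force: [0.1, 0.8, -0.5]
width: 0.0699
```

Run:
```python
from pose import *
s,p=snap('wrist','w12')
q=R.from_quat(s['eef_rot'])
print(s['ft_force'],s['width'],s['ee_pos'],s['joint_positions'])
d=np.array([np.cos(np.radians(81.3)),np.sin(np.radians(81.3)),0])
tab=np.array([.541,-.0495,0])
Rn=q
for nm,xd in (('par',d),('perp',[d[1],-d[0],0]),('cur',q.as_matrix()[:,0])):
    Rt=toolrot([0,0,-1],xd); pre=tab-d*.045+[0,0,.30]
    print(nm,delta(pre,Rt).round(4),pre)
```

```text
[ 0.09759104  0.76865363 -0.53087981] 0.06994077411966242 [0.58149483 0.19399061 0.30858876] [-1.05815592  0.35612474  0.8885181   1.39245422 -0.27334691  1.51982322
  0.80504684]
par [-2.67500e-01  1.05000e-02 -1.17300e-01  1.72300e-01 -2.44309e+01
  8.36000e-02] [ 0.53419326 -0.09398222  0.3       ]
perp [-2.6750e-01  1.0500e-02 -1.1730e-01  6.5800e-02  6.5569e+01  1.8980e-01] [ 0.53419326 -0.09398222  0.3       ]
cur [-0.2675  0.0105 -0.1173  0.1496  0.0006  0.1173] [ 0.53419326 -0.09398222  0.3       ]
```

View pics/w12.png

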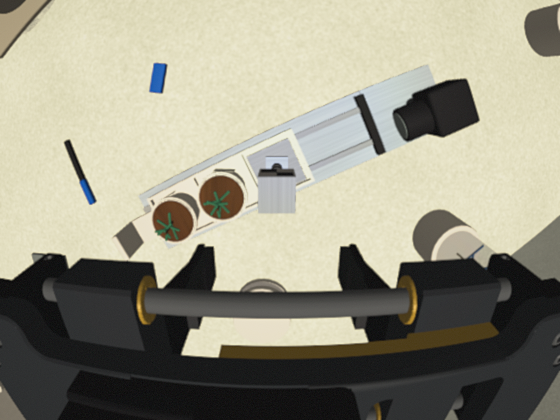

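Emit:
arm_command --deltas '[-0.03,0,-0.013,0,8,0,-0.07,0,-0.03,0,16,0,-0.12,0,-0.052,0,25,0,-0.165,0.003,-0.072,0,34,0,-0.21,0.006,-0.092,0,43,0,-0.25,0.01,-0.108,0,52,0.1,-0.2675,0.0105,-0.1173,0,60,0.1,-0.2675,0.0105,-0.1173,0,65.6,0.2]' --hand 0 --grip_force 20

```text
time: 18.35
ee_pos: [0.5326, -0.0964, 0.2964]
eef_rot: [0.706, -0.058, 0.055, -0.704]
ft_force: [-0.6, 0.9, -0.5]
width: 0.0025
```

Run:
```python
from pose import *
for n in('wrist','scene','top'):
    s,p=snap(n,n[0]+'13')
q=R.from_quat(s['eef_rot'])
print(s['time'],s['width'],s['ee_pos'],s['joint_positions'])
d=np.array([np.cos(np.radians(81.3)),np.sin(np.radians(81.3)),0])
tab=np.array([.541,-.0495,0])
Rt=toolrot([0,0,-1],[d[1],-d[0],0])
for z in(.2,.058): print(delta(tab-d*.045+[0,0,z],Rt).round(4))
cv2.imwrite('pics/s13o.png',cv2.resize(cv2.imread('pics/s13.png')[180:380,250:430],None,fx=3,fy=3))
cv2.imwrite('pics/t13o.png',cv2.resize(cv2.imread('pics/t13.png')[120:300,100:340],None,fx=3,fy=3))
```

```text
18.45 0.0009530507888415051 [ 0.53312775 -0.09444178  0.29614902] [-0.96273156  0.21865876  1.2352964   1.60830057 -0.20347661  1.46544433
  0.13291452]
[ 0.0013  0.096   0.0005  0.2076  0.0683 -0.1956]
[ 0.0018  0.238   0.001   0.2076  0.0683 -0.1956]
```

View pics/s13o.png

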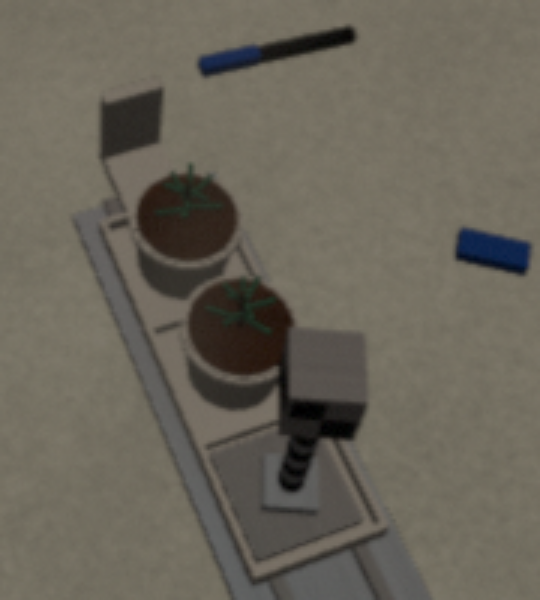

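View pics/t13o.png

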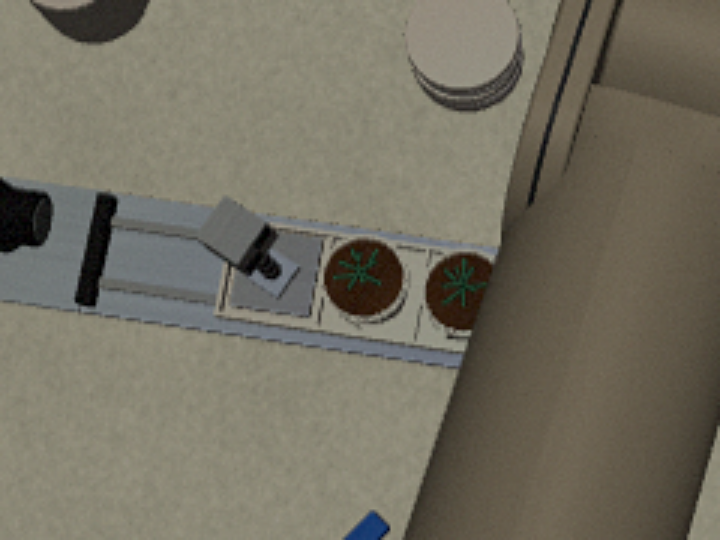

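View pics/w13.png

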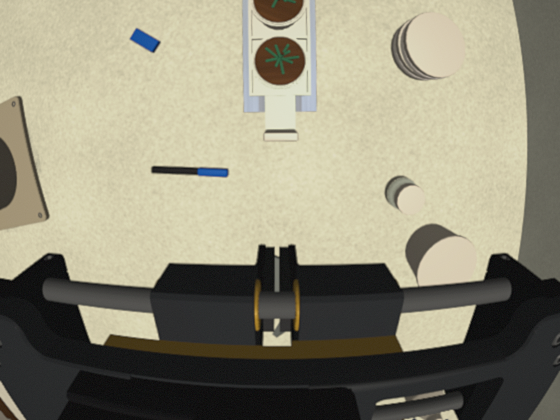

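Emit:
arm_command --deltas '[0.001,0.03,0.001,0.2,0,-0.2,0.001,0.07,0.001,0.2,0,-0.2,0.001,0.11,0.001,0.2,0,-0.2,0.001,0.15,0.001,0.2,0,-0.2,0.001,0.19,0.001,0.2,0,-0.2,0.002,0.22,0.001,0.2,0,-0.2,0.002,0.236,0.001,0.2,0,-0.2,0.002,0.236,0.001,0.2,0,-0.2]'

```text
time: 19.5
ee_pos: [0.5341, -0.0939, 0.0594]
eef_rot: [0.705, -0.054, 0.053, -0.705]
ft_force: [1.5, 0.0, 0.2]
width: 0.0002
```

Run:
```python
from pose import *
for n in('wrist','scene'):
    s,p=snap(n,n[0]+'14')
print(s['time'],s['ee_pos'],s['joint_positions'],R.from_quat(s['eef_rot']).as_matrix().round(3).tolist())
cv2.imwrite('pics/s14o.png',cv2.resize(cv2.imread('pics/s14.png')[130:380,210:430],None,fx=2.4,fy=2.4))
```

```text
19.55 [ 0.5346564  -0.09407489  0.06026292] [-0.73736841  0.48181282  1.01754377  1.89882963 -0.47769124  1.02832604
  0.33465508] [[0.989, 0.0, 0.151], [-0.151, -0.001, 0.989], [0.0, -1.0, -0.001]]
```

View pics/s14o.png

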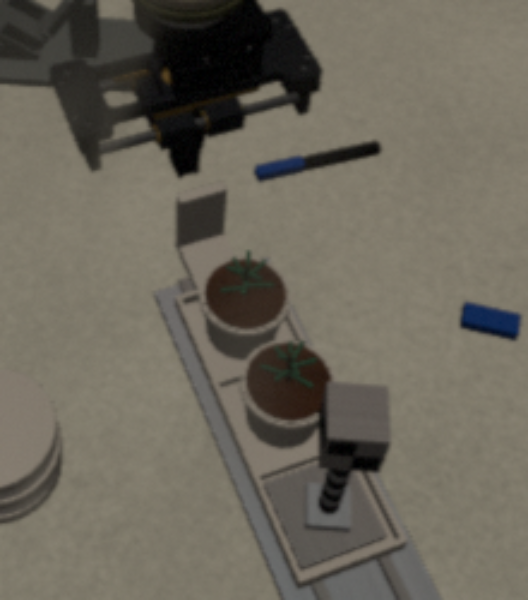

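View pics/w14.png

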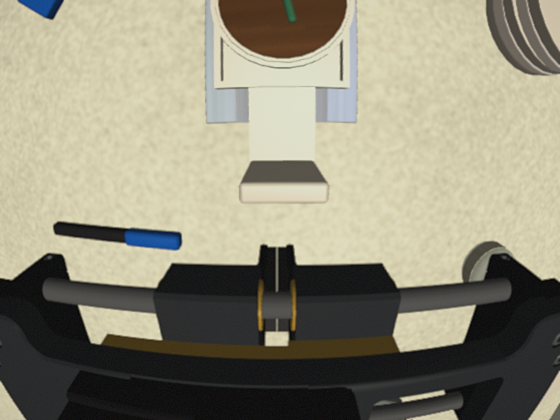

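Emit:
arm_command --deltas '[0.001,0,0.005,0,0,0,0.002,0,0.011,0,0,0,0.003,0,0.016,0,0,0,0.003,0,0.019,0,0,0,0.003,0,0.021,0,0,0,0.003,0,0.0225,0,0,0,0.003,0,0.024,0,0,0,0.003,0,0.0255,0,0,0]'

```text
time: 20.6
ee_pos: [0.5411, -0.0693, 0.0596]
eef_rot: [0.705, -0.054, 0.054, -0.705]
ft_force: [0.1, -0.1, 0.4]
width: 0.0004
```

Emit:
arm_command --deltas '[0,0,0.001,0,0,0,0,0,0.002,0,0,0,0,0,0.003,0,0,0,0,0,0.004,0,0,0,0,0,0.005,0,0,0,0,0,0.006,0,0,0,0,0,0.007,0,0,0,0,0,0.008,0,0,0]'

```text
time: 21.6
ee_pos: [0.5423, -0.0615, 0.0596]
eef_rot: [0.705, -0.054, 0.054, -0.705]
ft_force: [0.2, -2.2, 0.1]
width: 0.0007
```

Run:
```python
from pose import *
for n in('wrist','scene'):
    s,p=snap(n,n[0]+'15')
print(s['time'],s['ee_pos'],s['ft_force'])
cv2.imwrite('pics/s15o.png',cv2.resize(cv2.imread('pics/s15.png')[130:380,210:430],None,fx=2.4,fy=2.4))
```

```text
21.65 [ 0.54233402 -0.06119455  0.05956998] [ 1.19570317 -1.34108126 -0.30408268]
```

View pics/s15o.png

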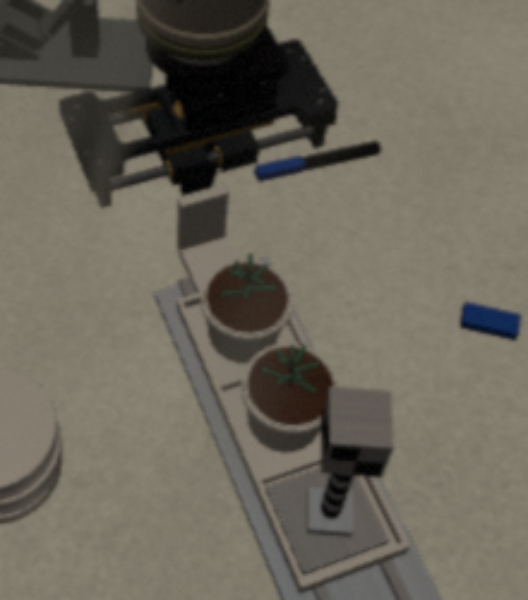

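View pics/w15.png

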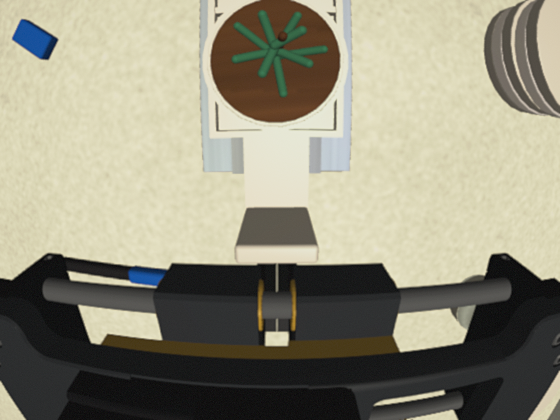

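Emit:
arm_command --deltas '[0,0,0.001,0,0,0,0,0,0.0025,0,0,0,0,0,0.0045,0,0,0,0,0,0.0065,0,0,0,0,0,0.0085,0,0,0,0,0,0.0105,0,0,0,0,0,0.0125,0,0,0,0,0,0.0145,0,0,0]'

```text
time: 22.7
ee_pos: [0.5445, -0.0469, 0.0596]
eef_rot: [0.705, -0.054, 0.054, -0.705]
ft_force: [-1.8, -1.9, 1.5]
width: 0.0005
```

Run:
```python
from pose import *
s,p=snap('scene','s16')
print(s['time'],s['ee_pos'],s['ft_force'])
cv2.imwrite('pics/s16o.png',cv2.resize(cv2.imread('pics/s16.png')[130:380,210:430],None,fx=2.4,fy=2.4))
```

```text
22.7 [ 0.54451961 -0.04688608  0.05956651] [-1.81211113 -1.93946664  1.53897815]
```

View pics/s16o.png

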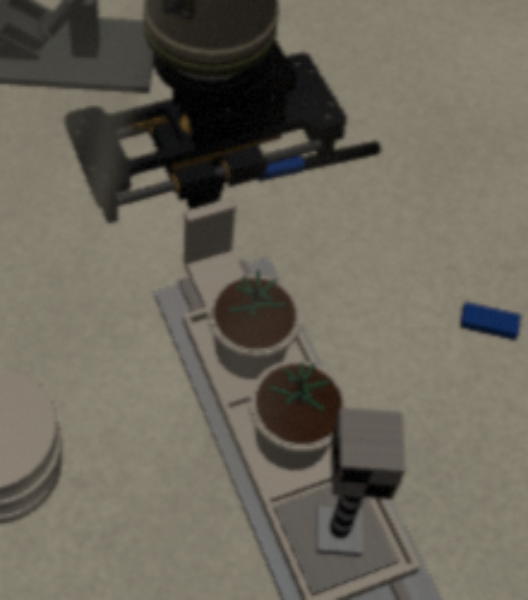

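Standing fine while the tray moves; the gripper body passes well above the pen. Continue.

Emit:
arm_command --deltas '[0,0,0.002,0,0,0,0,0,0.004,0,0,0,0,0,0.006,0,0,0,0,0,0.008,0,0,0,0,0,0.01,0,0,0,0,0,0.012,0,0,0,0,0,0.014,0,0,0,0,0,0.016,0,0,0]'

```text
time: 23.75
ee_pos: [0.5469, -0.0311, 0.0595]
eef_rot: [0.705, -0.054, 0.054, -0.705]
ft_force: [-2.3, -2.2, 0.4]
width: 0.0005
```

Emit:
arm_command --deltas '[0,0,0.002,0,0,0,0,0,0.004,0,0,0,0,0,0.006,0,0,0,0,0,0.008,0,0,0,0,0,0.01,0,0,0,0,0,0.012,0,0,0,0,0,0.014,0,0,0,0,0,0.016,0,0,0]'

```text
time: 24.75
ee_pos: [0.5494, -0.0153, 0.0596]
eef_rot: [0.705, -0.054, 0.054, -0.705]
ft_force: [-2.3, -1.9, 0.2]
width: 0.0004
```

Run:
```python
from pose import *
s,p=snap('scene','s17')
print(s['time'],s['ee_pos'],s['ft_force'])
cv2.imwrite('pics/s17o.png',cv2.resize(cv2.imread('pics/s17.png')[170:420,210:430],None,fx=2.4,fy=2.4))
```

```text
24.75 [ 0.54938818 -0.01527752  0.0595616 ] [-2.34602049 -1.87910551  0.21471496]
```

View pics/s17o.png

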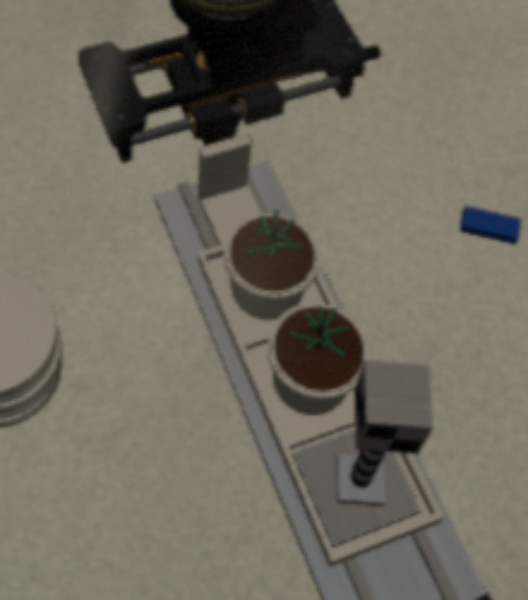

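Emit:
arm_command --deltas '[0,0,0.002,0,0,0,0,0,0.004,0,0,0,0,0,0.006,0,0,0,0,0,0.008,0,0,0,0,0,0.01,0,0,0,0,0,0.012,0,0,0,0,0,0.014,0,0,0,0,0,0.016,0,0,0]'

```text
time: 25.8
ee_pos: [0.5518, 0.0005, 0.0596]
eef_rot: [0.705, -0.054, 0.054, -0.705]
ft_force: [-0.9, -1.5, 0.3]
width: 0.0004
```

Emit:
arm_command --deltas '[0,0,0.002,0,0,0,0,0,0.004,0,0,0,0,0,0.006,0,0,0,0,0,0.008,0,0,0,0,0,0.01,0,0,0,0,0,0.012,0,0,0,0,0,0.014,0,0,0,0,0,0.016,0,0,0]'

```text
time: 26.8
ee_pos: [0.5542, 0.0164, 0.0596]
eef_rot: [0.705, -0.054, 0.054, -0.705]
ft_force: [-0.9, -2.2, -0.3]
width: 0.0006
```

Emit:
arm_command --deltas '[0,0,0.0015,0,0,0,0,0,0.003,0,0,0,0,0,0.0042,0,0,0,0,0,0.0054,0,0,0,0,0,0.0066,0,0,0,0,0,0.0076,0,0,0,0,0,0.0086,0,0,0,0,0,0.0096,0,0,0]'

```text
time: 27.8
ee_pos: [0.5557, 0.0258, 0.0595]
eef_rot: [0.705, -0.054, 0.054, -0.705]
ft_force: [-1.6, -1.6, 0.1]
width: 0.0004
```

Run:
```python
from pose import *
s,p=snap('scene','s18')
s,p=snap('top','t18')
print(s['time'],s['ee_pos'],s['ft_force'])
cv2.imwrite('pics/s18o.png',cv2.resize(cv2.imread('pics/s18.png')[170:420,210:430],None,fx=2.4,fy=2.4))
cv2.imwrite('pics/t18o.png',cv2.resize(cv2.imread('pics/t18.png')[120:300,80:320],None,fx=3,fy=3))
```

```text
27.85 [0.55574162 0.02593045 0.05953296] [-1.35364683 -0.98525623  0.29928621]
```

View pics/s18o.png

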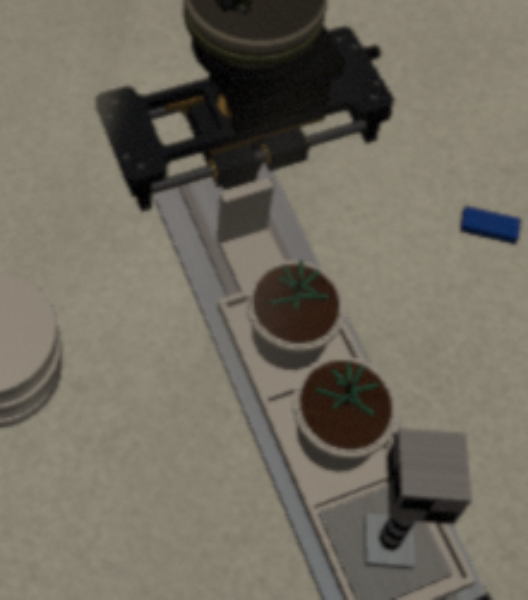

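View pics/t18o.png

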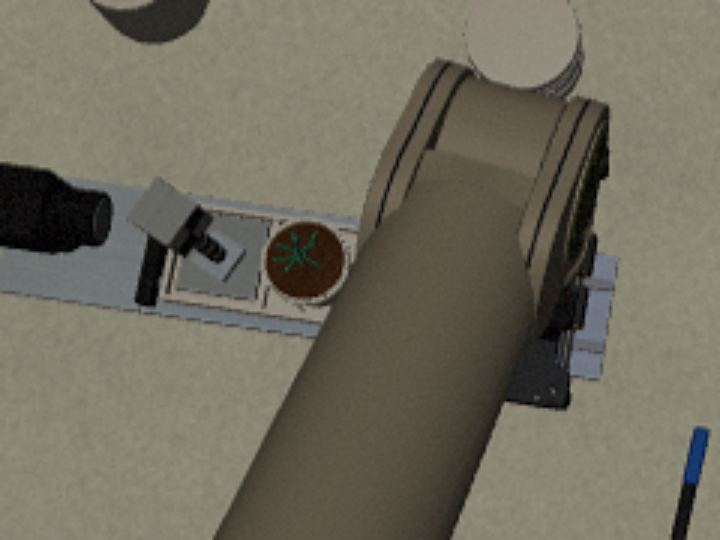

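Emit:
arm_command --deltas '[0,0,0.0007,0,0,0,0,0,0.0014,0,0,0,0,0,0.0021,0,0,0,0,0,0.0028,0,0,0,0,0,0.0035,0,0,0,0,0,0.0042,0,0,0,0,0,0.0049,0,0,0,0,0,0.0056,0,0,0]'

```text
time: 28.9
ee_pos: [0.5566, 0.0312, 0.0596]
eef_rot: [0.705, -0.054, 0.054, -0.705]
ft_force: [0.0, -2.9, 0.7]
width: 0.0005
```

Emit:
arm_command --deltas '[0,0,0.0006,0,0,0,0,0,0.0012,0,0,0,0,0,0.0018,0,0,0,0,0,0.0024,0,0,0,0,0,0.003,0,0,0,0,0,0.0036,0,0,0]'

```text
time: 29.65
ee_pos: [0.557, 0.0343, 0.0596]
eef_rot: [0.705, -0.054, 0.054, -0.705]
ft_force: [-0.9, -5.0, -0.5]
width: 0.0003
```

Emit:
arm_command --deltas '[0,0,0.0005,0,0,0,0,0,0.001,0,0,0,0,0,0.001,0,0,0]'

```text
time: 30.02
ee_pos: [0.557, 0.0343, 0.0596]
eef_rot: [0.706, -0.054, 0.054, -0.704]
ft_force: [-1.9, -7.0, 0.9]
width: 0.0005
```

Run:
```python
from pose import *
s,p=snap('top','t19')
print(s['time'],s['ee_pos'],s['ft_force'])
cv2.imwrite('pics/t19o.png',cv2.resize(cv2.imread('pics/t19.png')[160:240,110:200],None,fx=7,fy=7,interpolation=cv2.INTER_CUBIC))
```

```text
30.025 [0.55703399 0.03431453 0.0595799 ] [-1.85146085 -6.97910497  0.93824043]
```

View pics/t19o.png

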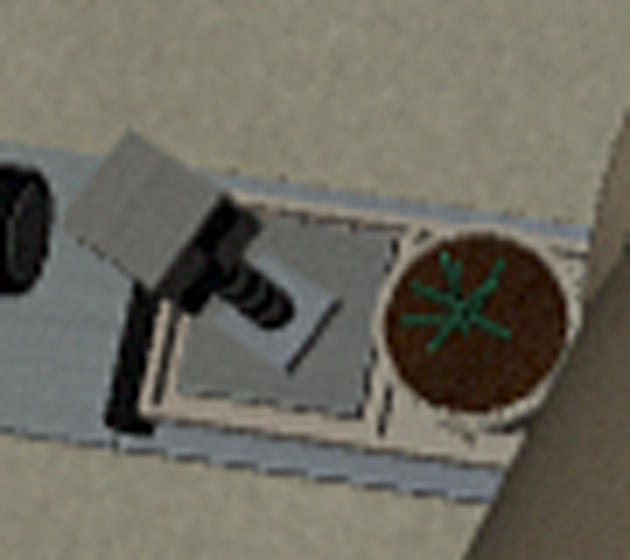

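Emit:
arm_command --deltas '[0,0,-0.001,0,0,0,0,0,-0.003,0,0,0,0,0,-0.008,0,0,0,0,0,-0.016,0,0,0,0,0,-0.03,0,0,0,0,0,-0.045,0,0,0,0,0,-0.055,0,0,0,0,0,-0.055,0,0,0]'

```text
time: 31.08
ee_pos: [0.5487, -0.0198, 0.0596]
eef_rot: [0.705, -0.054, 0.054, -0.705]
ft_force: [0.0, -0.4, 0.7]
width: 0.0004
```

Emit:
arm_command --deltas '[0,-0.04,0,0,0,0,0,-0.09,0,0,0,0,0,-0.14,-0.02,0,0,0,0,-0.19,-0.05,0,0,0,0,-0.22,-0.08,0,0,0,0,-0.22,-0.1,0,0,0,0,-0.22,-0.1,0,0,0]'

```text
time: 31.95
ee_pos: [0.5336, -0.1183, 0.2799]
eef_rot: [0.705, -0.054, 0.055, -0.705]
ft_force: [0.4, 0.1, 0.1]
width: 0.0002
```

Run:
```python
from pose import *
s,p=snap('scene','s20')
s,p=snap('top','t20')
print(s['time'],s['ee_pos'],s['ft_force'])
cv2.imwrite('pics/s20o.png',cv2.resize(cv2.imread('pics/s20.png')[170:420,210:430],None,fx=2.4,fy=2.4))
cv2.imwrite('pics/t20o.png',cv2.resize(cv2.imread('pics/t20.png'),(800,600)))
cv2.imwrite('pics/t20z.png',cv2.resize(cv2.imread('pics/t20.png')[160:240,110:220],None,fx=7,fy=7,interpolation=cv2.INTER_CUBIC))
```

```text
32.0 [ 0.53381966 -0.1168826   0.27940854] [ 0.00552576  0.40026159 -0.39142864]
```

View pics/s20o.png

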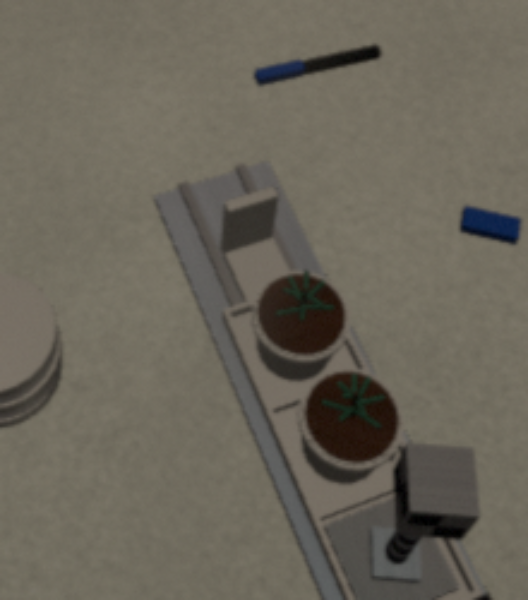

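View pics/t20o.png

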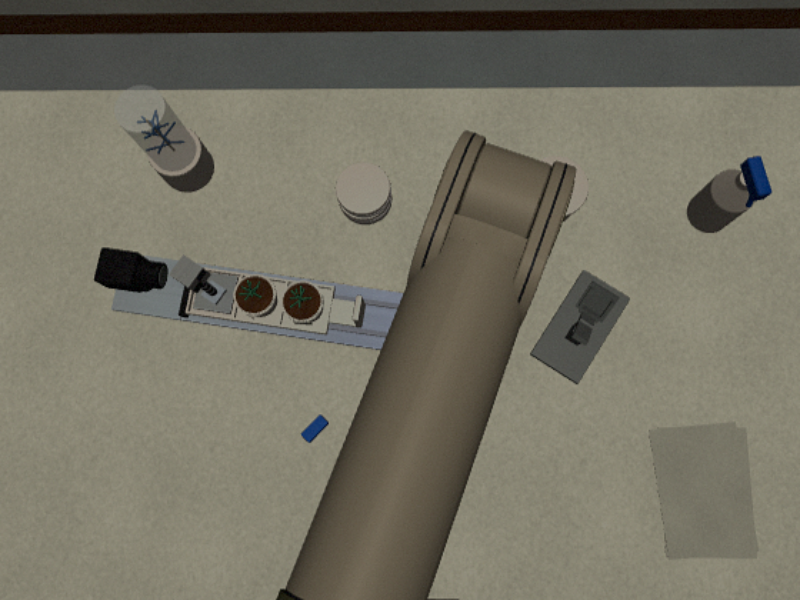

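View pics/t20z.png

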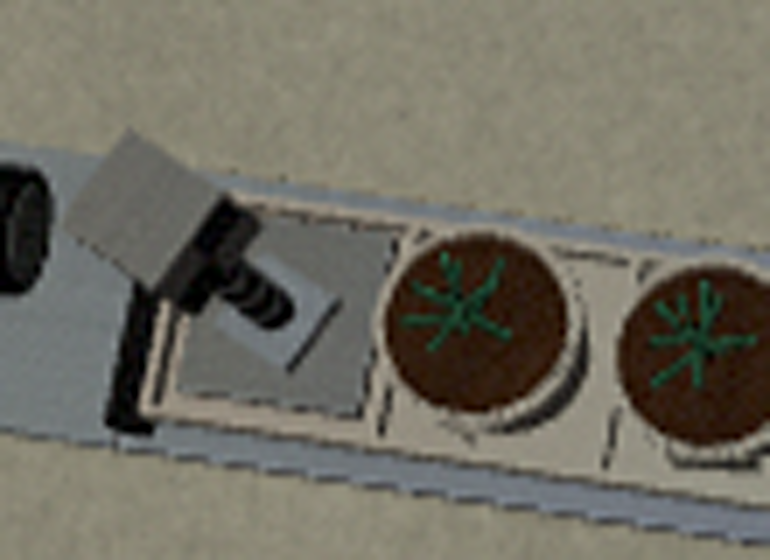

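Run:
```python
from pose import *
s0,p0=L('scene0');s,p=L('s20')
a=onz(s0,p0,(200+30/3.3,270+80/3.3),.084)
b=onz(s,p,(170+200/2.4,210+249/2.4),.084)
print(a,b,np.linalg.norm(a-b))
# plate left-near corner travel in top view
ta,tb=L('top0'),L('t20')
a=onz(*ta,(165+138/4,120+352/4),.024);b=onz(*tb,(160+237/7,110+396/7),.024);print(a,b,np.linalg.norm(a-b))
r.close_job()
```

```text
[ 0.54137065 -0.04964518  0.084     ] [0.55949782 0.05087675 0.084     ] 0.10214329982487913
[0.60685848 0.15462236 0.024     ] [0.62050309 0.25383285 0.024     ] 0.10014438153138212
the job is handed in; nothing more can be done
```

The job is done and handed in. The standard stands upright near the middle of the steel plate, and the tray is home against the stop.

**What I did:** I gripped the head on its two y sides and pulled the standard out along its own axis. I turned it upright and lowered it onto the plate until the wrist force showed contact. Then I backed off to almost no load, let go in small steps and lifted clear. With the fingers shut I pushed the tab at about 16 mm/s, slower near the end, until the tray stalled against the stop at about 7 N. Then I backed away.

**Last checks:**
- **Tray:** travel measured 100 mm from the plate in the top view and 102 mm from the tab in the scene view. The top view shows the tray touching the stop.
- **Standard:** it was upright in every picture after release. The wrist view before release put its foot about 1 to 2 mm from the plate's centre, and I saw no shift afterwards. It stood untouched for more than a second before the push began.
- **Other things:** both tubs are upright. The dishes, pen and eraser look unmoved. In the last top view the arm hid the jar and most of the lidded tub, so I did not check those two again; the arm never worked near them.
- **Disagreements:** the three cameras differed by up to about 4 mm on where the plate's centre is, so I used the wrist view for placing. The contact press briefly reached about 14 N before I backed off.

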